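Put the pendulum bars away in their tray

ROBOT

A 6-joint arm with a two-finger parallel gripper is mounted at the origin on the work surface; the furniture and walls round the work are solid. World frame = base frame: x ahead of the robot, y to its left, z up, the work surface at z = 0. Lengths are in m, angles in degrees, forces in N, time in s.
With the tool pointing down it reaches from about 0.35 to 0.875 m from the base axis. Payload 4.2 kg.
Tool frame: the origin (TCP) lies midway between the tips of the shut fingers; the grasp point (between the pads) lies 19 mm behind it; z points along the fingers, y is the direction in which the jaws open and shut (so a half turn about z gives the same grasp; the last joint's range is limited). The gripper opens to 87 mm and grips with 3 to 60 N. Pads are 19 mm wide; open, the fingers measure 117 mm over their backs; the gripper's body (75 mm by 190 mm) begins 51 mm behind the grasp point.
Start: joints at [84.431, 22.042, 0.453, 0, -68.411, -14.817], TCP at [0.218, 0.586, 0.223] pointing down, gripper open.
Joint ranges: [-179.83, 179.83], [-69.29, 118.12], [-61.27, 80.66], [-181.25, 117.63], [-171.15, -9.14], [-177.46, 177.46]. Speed limits (degrees/s): [159.86, 159.86, 180, 180, 180, 180].

INTERFACE

Orientations are given as a 3x3 rotation matrix whose columns are the frame's x, y, z axes.
In Python, from station import r gives the robot as it stands.
- The arm moves only by the tool play_rows, never from a script. Its argument "commands" is a list that holds one entry, the list of rows, each a list of 7 numbers: the shift along the world's x, y, z in m, then the turn, a rotation vector about the world's x, y, z in rad, then the closure, from 0 (fully open) to 1 (shut). A call has 1 to 5 rows; each row is the pose to reach, as a shift and turn from the pose commanded when the call began; what a row does not reach only later rows make up. A row lasts 1/10 s, in which the tool goes at most 50 mm and 8.59 degrees, less where a joint would pass 70% of its speed; a pose out of reach is approached as far as the arm can. A call with a gripper value outside its range is refused whole. The fingers move at their own pace and stop on an object; the grip force is fixed at half the most. Time passes only in rows, so rows that repeat a pose let the fingers close. It gives the time, the measured TCP pose, the force and the opening at its end, in the units of the state.
- r.sense(): the state, without advancing time (a new reading comes with each control period).
- r.capture(name): name is "scene" or "top"; returns a dict with "image" (420x560x3 uint8, red, green, blue), "range_z" (420x560 float32, m along the optical axis (not along the pixel's ray), 0 where there is no reading), "intrinsics" (3x3 intrinsics, pixels), "extrinsics" (4x4, takes a point from camera to world coordinates). Camera axes: x right, y up, looking along -z (the intrinsics and any distortion apply to the point x, -y, -z); pixel columns grow to the right and rows downward; lengths in m; the calibration is good to about 2 mm. A picture is of the moment at which its call begins.
- r.finish_job(): hands the job in, once; it reports no verdict.
The state is a dict: "time_s": time; "joints": joint angles; "joint_velocities": joint speeds; "effort": joint torques, N m; "tcp_pos": TCP position; "ee_rot": TCP orientation; "wrist_force": force on the tool from outside, world axes, zero at the start; "moment": the same for the moment, N m; "gripper_width": opening from 0.0 (shut) to 1.0 (fully open).
Only numpy, scipy, OpenCV 4.12 (cv2) and the standard library are available. Lean on these libraries where they do the work, as an engineer would, in place of code of your own. Each camera call takes 0.05 s, during which the arm holds its last target. There are 200 camera calls.

TASK

Put the pendulum set away. First lay the marker that was left on the tray on the yellow note pad, slide the empty tray by its handle along the bench (do not lift it) until it lies centred and squared up on the green mat, and only then put every pendulum bar that is out into a recess: grip it at its balance point, near the heavy bob, so that it hangs level while carried, lay it in with the bob in the wide pocket and press it fully down until it is practically flush. Leave everything else where it is, and finish with the tray still in place on the mat.

Things in the scene. Friction and masses are not known exactly. Their poses are not given: they have to be found in the camera images.
- mat: Green placing mat with a white border line, 230 (its x) x 216 (its y) mm, a thin fixed sheet flat on the bench; the tray slides onto it without a step. Origin at its centre at bench height; its axes run along its edges, z up.
- tray: Grey storage tray, black base, blue handle: 200 (its x) x 186 (its y) mm, flat top face (deck) 32 mm above the underside, about 0.8 kg, slick underside (friction about 0.25). Origin: centre of the underside, z up. Three equal recesses run along x, 62 mm apart, with the wide bob pockets at +x and the handle at the -x end.
- handle (a point): Middle of the grip of the tray's handle: x = -107, y = 0, z = 60 mm in the tray's frame. An upright blue plate 14 mm thick (tray x from -114 to -100 mm), 60 mm wide (tray y), top 70 mm above the underside. Pinch it from above with one finger on either side along the tray's x, fingertips no lower than the deck.
- recess_1 (a point): Centre of a recess at its pressed floor: x = 0, y = -62, z = 12 mm in the tray's frame. A fully pressed bar's origin lies here (3 mm of play), its top 2 mm above the deck. Shaped like a bar: channel 22 mm wide from x = -88 to 50 mm, then a pocket 46 mm wide from 52 to 88 mm, so the bob must point to the tray's +x.
- lift_1 (a joint): Black rubber lift pad in recess_1: 0 = up (its top 6 mm below the deck), 0.014 m = at its stop, 20 mm below the deck; starts at 0 to 0.002. It carries a bar's weight without sinking (friction about 11 N) and stays where it is pushed.
- recess_2 (a point): Centre of a recess at its pressed floor: x = 0, y = 0, z = 12 mm in the tray's frame. A fully pressed bar's origin lies here (3 mm of play), its top 2 mm above the deck. Shaped like a bar: channel 22 mm wide from x = -88 to 50 mm, then a pocket 46 mm wide from 52 to 88 mm, so the bob must point to the tray's +x.
- lift_2 (a joint): Black rubber lift pad in recess_2: 0 = up (its top 6 mm below the deck), 0.014 m = at its stop, 20 mm below the deck; starts at 0 to 0.002. It carries a bar's weight without sinking (friction about 11 N) and stays where it is pushed.
- recess_3 (a point): Centre of a recess at its pressed floor: x = 0, y = 62, z = 12 mm in the tray's frame. A fully pressed bar's origin lies here (3 mm of play), its top 2 mm above the deck. Shaped like a bar: channel 22 mm wide from x = -88 to 50 mm, then a pocket 46 mm wide from 52 to 88 mm, so the bob must point to the tray's +x.
- lift_3 (a joint): Black rubber lift pad in recess_3: 0 = up (its top 6 mm below the deck), 0.014 m = at its stop, 20 mm below the deck; starts at 0 to 0.002. It carries a bar's weight without sinking (friction about 11 N) and stays where it is pushed.
- bar_brass: Pendulum bar: smooth lacquered (slippery, friction about 0.3) tan wooden rod 140 x 16 x 22 mm ending in a heavy brass (yellow) bob 30 x 40 x 22 mm, 170 mm long, about 700 g. Origin: middle of its length and width, on the underside; x runs along it towards the bob, z up (the bob spans x = 55 to 85 mm). It balances 37.6 mm from the origin towards the bob; grip it firmly there. May be absent.
- bar_steel: Pendulum bar: smooth lacquered (slippery, friction about 0.3) tan wooden rod 140 x 16 x 22 mm ending in a heavy dark steel bob 30 x 40 x 22 mm, 170 mm long, about 570 g. Origin: middle of its length and width, on the underside; x runs along it towards the bob, z up (the bob spans x = 55 to 85 mm). It balances 30 mm from the origin towards the bob; grip it firmly there. May be absent.
- bar_alu: Pendulum bar: smooth lacquered (slippery, friction about 0.3) tan wooden rod 140 x 16 x 22 mm ending in a heavy bright aluminium bob 30 x 40 x 22 mm, 170 mm long, about 445 g. Origin: middle of its length and width, on the underside; x runs along it towards the bob, z up (the bob spans x = 55 to 85 mm). It balances 19 mm from the origin towards the bob; grip it firmly there. May be absent.
- petri_1: Covered dish, 65 mm across, 14 mm high; a bystander, origin at the centre of its underside. Leave it where it is.
- tube_block: Wooden block with capped tubes, 36 x 95 x 95 mm; a bystander, origin at the centre of its underside. Leave it where it is.
- loupe: Black hand magnifier, 50 x 125 x 14 mm; a bystander, origin at the centre of its underside. Leave it where it is.
- spare_lid: Yellow jar lid, 64 mm across, 18 mm high; a bystander, origin at the centre of its underside. Leave it where it is.
- marker: Red and white felt marker, 12 x 129 x 13 mm, 14 g, lying at the start across the tray's deck (its underside 32 mm above the bench). Origin: middle of its underside; y runs along it, z up. Pinch it across its 12 mm width.
- log_pad: Yellow note pad, 210 (its x) x 150 (its y) mm, 11 mm high at most, lying fixed on the bench; origin: centre of its underside, z up.

How it is judged:
By the outcome, as a careful person would: the job done as asked, in the order asked, and still so for the second after the job is handed in, with the robot touching nothing.
Of bar_brass, bar_steel, bar_alu only 2 to 3 are there at a start; the rules pass over those that are not, and their reading is None.
At some moment in a run one of bar_brass, bar_steel, bar_alu may be knocked a few centimetres aside while the robot is not near it.
It also fails if it takes over 210 s, if anything falls off the work surface, if the arm or the gripper's body presses on something with over 40 N, if the wrist force passes 120 N, or if a joint passes its speed limit or range.

## Working session

There is one attempt and no reset: what is moved stays moved. The work goes in short steps, Python scripts to look and compute and a tool call to move; the robot and the scene stay as the last step left them, time stands still between calls to the robot, and variables do not carry over. Pictures are saved under pics/ and viewed, about 12 in all and at most 16, crops included, and the job is handed in when it is done.

Besides the shell and the picture viewer there is one more tool, called after "Request:" as name(argument=value, ...), one argument or row to a line, values as JSON. play_rows: Moves the arm, as the interface text tells. Its arguments: {"type":"object","properties":{"commands":{"type":"array","items":{"type":"array","items":{"type":"array","items":{"type":"number"}}}}},"required":["commands"]}

```bash
mkdir -p pics; ls; cat > h.py <<'E'
import numpy as np, cv2
from station import r
def grab(n):
    c=r.capture(n); return c
def save(c,name): cv2.imwrite('pics/'+name,c['image'][:,:,::-1])
def rays(c,uv):
    K=c['intrinsics'];E=c['extrinsics'];uv=np.atleast_2d(uv).astype(float)
    d=np.stack([(uv[:,0]-K[0,2])/K[0,0],-(uv[:,1]-K[1,2])/K[1,1],-np.ones(len(uv))],1)
    return E[:3,3],d@E[:3,:3].T
def onplane(c,uv,z):
    o,d=rays(c,uv); t=(z-o[2])/d[:,2]; return o+d*t[:,None]
def cloud(c):
    h,w=c['range_z'].shape; v,u=np.mgrid[:h,:w]
    o,d=rays(c,np.stack([u.ravel(),v.ravel()],1))
    return (o+d*c['range_z'].ravel()[:,None]).reshape(h,w,3)
E
python3 - <<'E'
from h import *
for n in ('scene','top'):
    c=grab(n); save(c,n+'0.png'); np.savez(n+'0.npz',**c)
    print(n,c['intrinsics'].tolist(),c['extrinsics'].round(3).tolist(),(c['range_z']>0).mean())
    print([k for k in c])
print(r.sense())
E
```

```text
pics
scene [[545.1527521925036, 0.0, 275.65017968288697], [0.0, 545.1527521925036, 206.40168750270072], [0.0, 0.0, 1.0]] [[0.784, 0.269, -0.56, -0.371], [-0.621, 0.317, -0.717, -1.193], [-0.016, 0.91, 0.415, 0.768], [0.0, 0.0, 0.0, 1.0]] 0.793796768707483
['image', 'range_z', 'intrinsics', 'extrinsics']
top [[539.091061353126, 0.0, 278.21843985757897], [0.0, 539.091061353126, 210.68873326957407], [0.0, 0.0, 1.0]] [[-0.063, 0.977, -0.203, 0.263], [-0.998, -0.063, 0.007, 0.043], [-0.006, 0.203, 0.979, 1.531], [0.0, 0.0, 0.0, 1.0]] 0.9957993197278912
['image', 'range_z', 'intrinsics', 'extrinsics']
{'time_s': 0.1, 'joints': array([ 8.44303303e+01,  2.20846220e+01,  3.88065055e-01, -2.38148729e-02,
       -6.84116961e+01, -1.48194518e+01]), 'joint_velocities': array([ 0.01939756, -0.08408292,  0.20539372,  0.13181173,  0.0701456 ,
        0.07735373]), 'effort': array([-3.58992847e-04, -3.91687882e+01,  1.87934554e+01,  4.23187181e+00,
        1.34582396e-02, -6.77132948e-05]), 'tcp_pos': array([0.21752065, 0.58535434, 0.22159427]), 'ee_rot': array([[ 9.37294767e-01, -3.48537224e-01, -5.68038330e-04],
       [-3.48537670e-01, -9.37292962e-01, -1.84291115e-03],
       [ 1.09904809e-04,  1.92533374e-03, -9.99998141e-01]]), 'wrist_force': array([ 0.08271947,  0.0904177 , -0.28757409]), 'moment': array([-0.02237189,  0.02174541, -0.00392256]), 'gripper_width': 1.000937944254012}
```

View pics/top0.png

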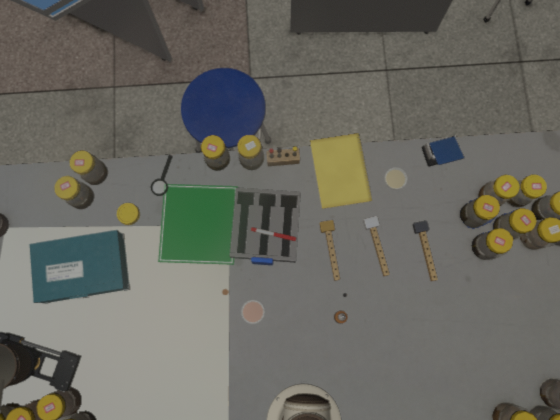

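View pics/scene0.png

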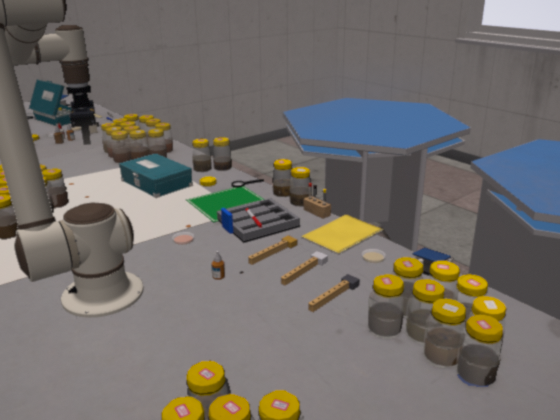

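```bash
cat > det.py <<'E'
from h import *
def biggest(m,k=1):
    n,l,s,ce=cv2.connectedComponentsWithStats(m.astype(np.uint8)); o=np.argsort(-s[1:,4])[:k]+1
    return [l==i for i in o]
def rect(P):
    (cx,cy),(w,h),a=cv2.minAreaRect((P[:,:2]*1000).astype(np.float32))
    return round(cx,1),round(cy,1),round(w,1),round(h,1),round(a,2)
def pts(c,m,z):
    v,u=np.nonzero(m); return onplane(c,np.stack([u,v],1),z)
def hsv(c): return cv2.cvtColor(c['image'],cv2.COLOR_RGB2HSV)
def bars(c,roi=None):
    # tan rods: orange-ish hue; report line fit & extent
    H=hsv(c); m=(H[:,:,0]>8)&(H[:,:,0]<22)&(H[:,:,1]>110)&(H[:,:,2]>70)
    m=cv2.morphologyEx(m.astype(np.uint8),cv2.MORPH_CLOSE,np.ones((3,3)))
    out=[]
    for b in biggest(m,8):
        if b.sum()<60: continue
        v,u=np.nonzero(b); P=pts(c,b,0.022); out.append((int(u.mean()),int(v.mean()),int(b.sum()),rect(P)))
    return out
E
python3 - <<'E'
from det import *
c=dict(np.load('top0.npz')); H=hsv(c); C=cloud(c)
print('bench z', [np.median(C[y-3:y+4,x-3:x+4,2]).round(4) for x,y in((290,330),(350,300),(250,290))],'deck z',np.median(C[222:230,253:256,2]), 'bar z',C[240:244,330,2])
for b in bars(c): print('tan',b)
g=(H[:,:,0]>45)&(H[:,:,0]<80)&(H[:,:,1]>120); 
g=biggest(g)[0]; print('mat',rect(pts(c,g,0)))
hb=(H[:,:,0]>105)&(H[:,:,0]<125)&(H[:,:,1]>150); hb[:250]=0;hb[275:]=0;hb[:,:240]=0;hb[:,290:]=0
hb=biggest(hb)[0]; print('handle',rect(pts(c,hb,0.07)))
y=(H[:,:,0]>22)&(H[:,:,0]<35)&(H[:,:,1]>120); y=y&(np.mgrid[:420,:560][1]>300)&(np.mgrid[:420,:560][1]<375)
y=biggest(y)[0]; print('pad',rect(pts(c,y,0.011)), 'z',np.median(C[y][:,2]))
rd=((H[:,:,0]<8)|(H[:,:,0]>172))&(H[:,:,1]>120); rd[:220]=0;rd[245:]=0;rd[:,:245]=0;rd[:,300:]=0
print('red',rect(pts(c,rd,0.042)))
big=cv2.resize(c['image'][175:290,150:450],None,fx=2.66,fy=2.66,interpolation=cv2.INTER_CUBIC)
big=np.clip(big*1.6,0,255).astype(np.uint8)
cv2.imwrite('pics/crop1.png',big[:,:,::-1])
E
```

```text
bench z [np.float64(-0.0001), np.float64(0.0012), np.float64(-0.0003)] deck z 0.03481408476742609 bar z [0.0235647  0.02289685 0.03320623 0.02632575]
tan (326, 225, 124, (523.4, -102.1, 27.4, 36.4, 5.88))
mat (571.8, 265.4, 190.5, 182.9, 85.06)
handle (432.9, 86.8, 52.4, 9.3, 81.56)
pad (688.4, -155.8, 205.1, 142.2, 5.36) z 0.008104334332061924
red (508.0, 51.1, 126.3, 12.3, 72.11)
```

View pics/crop1.png

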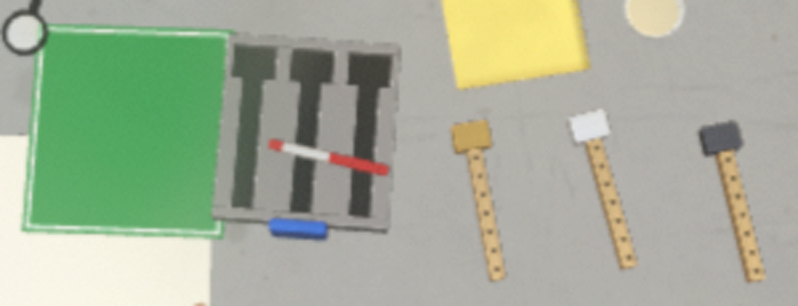

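```bash
python3 - <<'E'
from det import *
c=dict(np.load('top0.npz')); H=hsv(c); C=cloud(c)
at=lambda x,y:H[int(175+y/2.66),int(150+x/2.66)].tolist()
print('rod',at(484,205),at(612,210),at(740,215),'brass',at(472,137),'alu',at(589,126),'steel',at(720,138),'mat',at(130,130),at(60,60),at(34,215),'bench',at(520,50),'deck',at(270,190),'mk',at(300,150),at(360,165))
U=np.mgrid[:420,:560]
g=(H[:,:,0]>35)&(H[:,:,0]<90)&(H[:,:,1]>60);g=biggest(g)[0];P=pts(c,g,0);print('mat',rect(P),(cv2.boxPoints(cv2.minAreaRect((P[:,:2]*1000).astype(np.float32)))).round().tolist())
w=(C[:,:,2]>0.022)&(C[:,:,2]<0.045)&(U[1]>220)&(U[1]<310)&(U[0]>180)&(U[0]<268)
b=biggest(w)[0]; print('tray cloud',rect(C[b]))
for k,x0,x1 in(('brass',315,345),('alu',362,392),('steel',410,442)):
    m=(H[:,:,0]>5)&(H[:,:,0]<28)&(H[:,:,1]>60)&(U[1]>x0)&(U[1]<x1)&(U[0]>205)&(U[0]<290)
    if k=='brass': pass
    m=cv2.morphologyEx(m.astype(np.uint8),cv2.MORPH_CLOSE,np.ones((5,5)))
    b=biggest(m)[0];print(k,'tan',rect(pts(c,b,.022)))
    z=(C[:,:,2]>0.012)&(C[:,:,2]<0.04)&(U[1]>x0)&(U[1]<x1)&(U[0]>205)&(U[0]<290)
    b=biggest(z)[0];print('   cloud',rect(C[b]),int(b.sum()))
E
```

```text
rod [19, 92, 130] [19, 96, 133] [18, 97, 108] brass [20, 129, 123] alu [105, 4, 141] steel [113, 17, 61] mat [66, 131, 105] [65, 127, 104] [63, 101, 111] bench [26, 121, 156] deck [25, 15, 100] mk [60, 2, 133] [1, 165, 124]
mat (562.8, 263.6, 204.5, 222.6, 84.38) [[442.0, 173.0], [664.0, 151.0], [684.0, 354.0], [462.0, 376.0]]
tray cloud (540.4, 71.7, 186.0, 201.3, 82.23)
brass tan (455.6, -103.5, 168.4, 40.4, 0.8)
   cloud (456.2, -104.3, 169.2, 40.0, 0.54) 447
alu tan (442.5, -243.5, 138.7, 18.8, 10.25)
   cloud (458.1, -243.2, 169.9, 40.6, 10.27) 458
steel tan (420.9, -377.6, 140.5, 20.4, 7.51)
   cloud (436.8, -373.4, 171.2, 41.1, 3.18) 474
```

Request:
play_rows(
  commands=[
    [[0.0194,-0.0356,0,0,0,-0.1027,0],[0.0387,-0.0713,0,0,0,-0.2055,0],[0.0581,-0.1069,0,0,0,-0.3082,0],[0.0775,-0.1425,0,0,0,-0.411,0],[0.0968,-0.1781,0,0,0,-0.5137,0]],
  ],
)

```text
time_s: 0.6
tcp_pos: [0.3148, 0.406, 0.2222]
ee_rot: [[0.642, -0.767, -0.0], [-0.767, -0.642, -0.001], [0.0, 0.001, -1.0]]
wrist_force: [0.3, -0.8, -0.3]
gripper_width: 1.002
```

Request:
play_rows(
  commands=[
    [[0.0194,-0.0356,0,0,0,-0.1027,0],[0.0387,-0.0713,0,0,0,-0.2055,0.1],[0.0581,-0.1069,0,0,0,-0.3082,0.2],[0.0775,-0.1425,0,0,0,-0.411,0.3],[0.0968,-0.1781,0,0,0,-0.5137,0.4]],
  ],
)

```text
time_s: 1.1
tcp_pos: [0.4115, 0.2279, 0.2224]
ee_rot: [[0.183, -0.983, -0.0], [-0.983, -0.183, -0.0], [0.0, 0.0, -1.0]]
wrist_force: [0.9, 0.7, 0.5]
gripper_width: 0.72
```

Request:
play_rows(
  commands=[
    [[0.0194,-0.0356,0,0,0,-0.1027,0.5],[0.0387,-0.0713,0,0,0,-0.2055,0.5],[0.0581,-0.1069,-0.02,0,0,-0.3082,0.5],[0.0775,-0.1425,-0.05,0,0,-0.411,0.5],[0.0968,-0.1781,-0.08,0,0,-0.5137,0.5]],
  ],
)

```text
time_s: 1.6
tcp_pos: [0.5084, 0.0507, 0.1424]
ee_rot: [[-0.324, -0.946, 0.001], [-0.946, 0.324, 0.001], [-0.001, -0.001, -1.0]]
wrist_force: [0.2, 1.0, -0.1]
gripper_width: 0.501
```

```bash
python3 - <<'E'
from det import *
c=dict(np.load('top0.npz')); H=hsv(c); C=cloud(c);U=np.mgrid[:420,:560]
print(r.sense()['tcp_pos'],r.sense()['ee_rot'].round(4).tolist(),r.sense()['joints'].round(1))
# bars by line fit over rod only
for k,x0,x1 in(('brass',315,345),('alu',362,392),('steel',410,442)):
    z=(C[:,:,2]>0.012)&(C[:,:,2]<0.04)&(U[1]>x0)&(U[1]<x1)&(U[0]>205)&(U[0]<290)
    b=biggest(z)[0];P=pts(c,b,.022)[:,:2]*1000
    rod=P[P[:,0]<P[:,0].max()-42]; bob=P[P[:,0]>P[:,0].max()-24]
    vx,vy,x,y=cv2.fitLine(rod.astype(np.float32),cv2.DIST_HUBER,0,.01,.01).ravel(); a=np.arctan2(vy,vx) if vx>0 else np.arctan2(-vy,-vx)
    d=np.array([np.cos(a),np.sin(a)]);n=np.array([-d[1],d[0]]);t=P@d;off=(rod@n).mean()
    print(k,'yaw',np.degrees(a).round(2),'len',np.ptp(t).round(1),'ctr',(d*(t.max()+t.min())/2+n*off).round(1),'boboff',((bob@n).mean()-off).round(2))
# mat
g=(H[:,:,0]>35)&(H[:,:,0]<90)&(H[:,:,1]>60);g=biggest(g)[0];P=pts(c,g,0)[:,:2]*1000
cn=cv2.findContours(g.astype(np.uint8),cv2.RETR_EXTERNAL,cv2.CHAIN_APPROX_NONE)[0][0][:,0]
Q=onplane(c,cn,0)[:,:2]*1000
a=np.radians(-5.6)
for it in range(3):
    d=np.array([np.cos(a),np.sin(a)]);n=np.array([-d[1],d[0]]);t=Q@d;s=Q@n
    tl,th,sl,sh=t.min(),t.max(),s.min(),s.max()
    L={}
    for nm,mk in(('lo',(t<tl+6)&(s>sl+30)&(s<sh-30)),('hi',(t>th-6)&(s>sl+30)&(s<sh-60)),('left',(s>sh-6)&(t>tl+30)&(t<th-60))):
        vx,vy,x,y=cv2.fitLine(Q[mk].astype(np.float32),cv2.DIST_HUBER,0,.01,.01).ravel();L[nm]=(np.degrees(np.arctan(vy/vx))%180,mk.sum(),np.median(t[mk] if nm!='left' else s[mk]))
    a=np.radians(np.mean([L['lo'][0]-90,L['hi'][0]-90,(L['left'][0]+90)%180-90]))
print(L,np.degrees(a))
ins=(230-(L['hi'][2]-L['lo'][2]))/2; tc=(L['hi'][2]+L['lo'][2])/2; sc=L['left'][2]+ins-108
print('inset',ins,'mat ctr',d*tc+n*sc)
E
```

```text
[0.50839882 0.05067459 0.14242717] [[-0.3243, -0.9459, 0.0013], [-0.9459, 0.3243, 0.0007], [-0.0011, -0.001, -1.0]] [ 23.9  15.4 -22.   -0.  -52.5 -42.8]
brass yaw 5.84 len 169.4 ctr [ 455.2 -110.2] boboff -0.93
alu yaw 10.26 len 169.3 ctr [ 457.8 -242.3] boboff -1.46
steel yaw 7.25 len 169.5 ctr [ 436.2 -377.8] boboff -0.9
{'lo': (np.float32(84.73509), np.int64(50), np.float64(425.3010372772844)), 'hi': (np.float32(84.16277), np.int64(59), np.float64(643.7143056605955)), 'left': (np.float32(174.5104), np.int64(45), np.float64(417.4512369934814))} -5.5305758
inset 5.793365808344447 mat ctr [562.40181486 262.26290516]
```

Request:
play_rows(
  commands=[
    [[0,0,-0.03,0,0,0.017,0.5],[0,0.0003,-0.06,0,0,0.017,0.5],[0,0.0003,-0.085,0,0,0.017,0.5],[0,0.0003,-0.1,0,0,0.017,0.5],[0,0.0003,-0.107,0,0,0.017,0.5]],
  ],
)

```text
time_s: 2.1
tcp_pos: [0.5065, 0.0519, 0.0341]
ee_rot: [[-0.305, -0.952, -0.004], [-0.952, 0.305, -0.001], [0.002, 0.003, -1.0]]
wrist_force: [-0.1, 0.1, 0.2]
gripper_width: 0.501
```

Request:
play_rows(
  commands=[
    [[0,0,0,0,0,0,0.7],[0,0,0,0,0,0,0.95],[0,0,0,0,0,0,0.95],[0,0,0,0,0,0,0.95],[0,0,0,0,0,0,0.95]],
  ],
)

```text
time_s: 2.6
tcp_pos: [0.5082, 0.0526, 0.0367]
ee_rot: [[-0.304, -0.953, 0.001], [-0.953, 0.304, 0.001], [-0.001, -0.001, -1.0]]
wrist_force: [-0.3, 1.2, 2.6]
gripper_width: 0.14
```

Request:
play_rows(
  commands=[
    [[0,0,0,0,0,0,0.95],[0,0,0.01,0,0,0,0.95],[0,0,0.03,0,0,0,0.95],[0,0,0.06,0,0,0,0.95],[0,0,0.1,0,0,0,0.95]],
  ],
)

```text
time_s: 3.1
tcp_pos: [0.5064, 0.052, 0.1363]
ee_rot: [[-0.304, -0.953, -0.004], [-0.953, 0.304, -0.001], [0.002, 0.003, -1.0]]
wrist_force: [0.6, 0.1, -0.9]
gripper_width: 0.129
```

Request:
play_rows(
  commands=[
    [[0.02,-0.023,0.01,0,0,-0.075,0.95],[0.05,-0.058,0.01,0,0,-0.15,0.95],[0.08,-0.092,0.01,0,0,-0.225,0.95],[0.11,-0.127,0.01,0,0,-0.3,0.95],[0.14,-0.162,0.01,0,0,-0.375,0.95]],
  ],
)

```text
time_s: 3.6
tcp_pos: [0.6487, -0.111, 0.1468]
ee_rot: [[-0.634, -0.773, 0.0], [-0.773, 0.634, 0.0], [-0.0, -0.0, -1.0]]
wrist_force: [0.1, 1.2, 0.2]
gripper_width: 0.135
```

Request:
play_rows(
  commands=[
    [[0.025,-0.029,0,0,0,-0.075,0.95],[0.041,-0.046,-0.03,0,0,-0.15,0.95],[0.041,-0.046,-0.06,0,0,-0.2,0.95],[0.041,-0.046,-0.09,0,0,-0.2,0.95],[0.041,-0.046,-0.1,0,0,-0.2,0.95]],
  ],
)

```text
time_s: 4.1
tcp_pos: [0.6862, -0.1557, 0.0423]
ee_rot: [[-0.774, -0.633, -0.007], [-0.633, 0.774, 0.001], [0.005, 0.005, -1.0]]
wrist_force: [-1.5, 0.5, -0.8]
gripper_width: 0.138
```

Request:
play_rows(
  commands=[
    [[0,0,-0.005,0,0,0,0.95],[0,0,-0.01,0,0,0,0.95],[0,0,-0.015,0,0,0,0.95],[0,0,-0.02,0,0,0,0.95],[0,0,-0.022,0,0,0,0.95]],
  ],
)

```text
time_s: 4.6
tcp_pos: [0.6888, -0.1554, 0.0243]
ee_rot: [[-0.773, -0.634, 0.0], [-0.634, 0.773, 0.0], [-0.0, -0.0, -1.0]]
wrist_force: [-0.1, -0.1, -0.4]
gripper_width: 0.137
```

Request:
play_rows(
  commands=[
    [[0,0,-0.003,0,0,0,0.95],[0,0,-0.005,0,0,0,0.95],[0,0,-0.007,0,0,0,0.95],[0,0,-0.009,0,0,0,0.95],[0,0,-0.009,0,0,0,0.95]],
  ],
)

```text
time_s: 5.1
tcp_pos: [0.6886, -0.1556, 0.0147]
ee_rot: [[-0.773, -0.634, -0.001], [-0.634, 0.773, 0.0], [0.0, 0.0, -1.0]]
wrist_force: [0.1, 0.1, 0.3]
gripper_width: 0.138
```

Request:
play_rows(
  commands=[
    [[0,0,0,0,0,0,0.8],[0,0,0,0,0,0,0.7],[0,0,0,0,0,0,0.6],[0,0,0.02,0,0,0,0.5],[0,0,0.06,0,0,0,0.5]],
  ],
)

```text
time_s: 5.6
tcp_pos: [0.686, -0.1553, 0.0716]
ee_rot: [[-0.774, -0.633, -0.009], [-0.633, 0.774, 0.001], [0.006, 0.006, -1.0]]
wrist_force: [0.6, 0.5, 0.5]
gripper_width: 0.457
```

Request:
play_rows(
  commands=[
    [[-0.01,0.01,0.03,0,0,0.07,0.5],[-0.045,0.043,0.055,0,0,0.15,0.5],[-0.08,0.076,0.06,0,0,0.22,0.4],[-0.115,0.109,0.06,0,0,0.3,0.4],[-0.15,0.142,0.06,0,0,0.37,0.4]],
  ],
)

```text
time_s: 6.1
tcp_pos: [0.5374, -0.0126, 0.1358]
ee_rot: [[-0.49, -0.872, 0.002], [-0.872, 0.49, 0.001], [-0.001, -0.001, -1.0]]
wrist_force: [0.5, 1.2, -0.2]
gripper_width: 0.59
```

Request:
play_rows(
  commands=[
    [[-0.03,0.028,0,0,0,0.075,0.4],[-0.06,0.057,0,0,0,0.15,0.4],[-0.085,0.08,0,0,0,0.225,0.4],[-0.105,0.1,0,0,0,0.3,0.4],[-0.105,0.1,0,0,0,0.377,0.4]],
  ],
)

```text
time_s: 6.6
tcp_pos: [0.4317, 0.0878, 0.1356]
ee_rot: [[-0.13, -0.992, 0.0], [-0.992, 0.13, 0.001], [-0.001, -0.0, -1.0]]
wrist_force: [1.0, 0.5, 0.5]
gripper_width: 0.6
```

```bash
python3 - <<'E'
from det import *
c=grab('top'); save(c,'top1.png'); c2=grab('scene'); save(c2,'scene1.png')
print(r.sense()['tcp_pos'],r.sense()['ee_rot'].round(3).tolist(),r.sense()['joints'].round(1))
H=hsv(c);U=np.mgrid[:420,:560]
rd=((H[:,:,0]<8)|(H[:,:,0]>172))&(H[:,:,1]>120)&(U[1]>305)&(U[1]<375)&(U[0]>130)&(U[0]<210)
print('marker',rect(pts(c,rd,.02)))
E
```

```text
[0.43353595 0.08713075 0.13566911] [[-0.135, -0.991, 0.001], [-0.991, 0.135, 0.001], [-0.001, -0.001, -1.0]] [ 32.6   9.4 -31.4   0.  -49.1 -40.3]
marker (682.2, -154.5, 122.2, 8.4, 39.54)
```

View pics/top1.png

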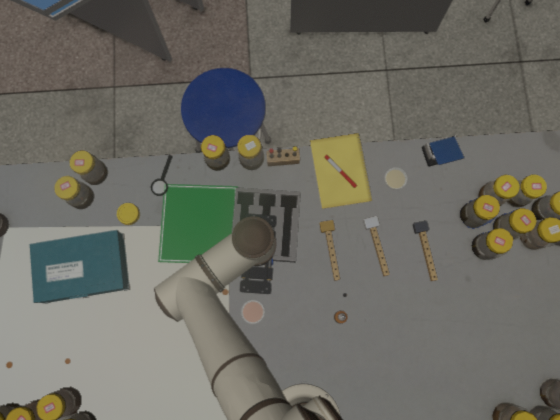

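Request:
play_rows(
  commands=[
    [[0,-0.0005,-0.03,0,0,0,0.4],[0,-0.0005,-0.06,0,0,0,0.4],[0,-0.0005,-0.08,0,0,0,0.4],[0,-0.0005,-0.09,0,0,0,0.4],[0,-0.0005,-0.0935,0,0,0,0.4]],
  ],
)

```text
time_s: 7.2
tcp_pos: [0.4338, 0.0855, 0.0408]
ee_rot: [[-0.138, -0.99, -0.001], [-0.99, 0.138, -0.001], [0.001, 0.001, -1.0]]
wrist_force: [0.1, -0.1, 0.6]
gripper_width: 0.597
```

Request:
play_rows(
  commands=[
    [[0,0,0,0,0,0,0.6],[0,0,0,0,0,0,0.9],[0,0,0,0,0,0,0.9],[0,0,0,0,0,0,0.9],[0,0,0,0,0,0,0.9]],
  ],
)

```text
time_s: 7.7
tcp_pos: [0.434, 0.0861, 0.042]
ee_rot: [[-0.137, -0.991, 0.001], [-0.991, 0.137, 0.001], [-0.001, -0.001, -1.0]]
wrist_force: [0.1, 0.1, 0.7]
gripper_width: 0.232
```

Request:
play_rows(
  commands=[
    [[0,0,0,0,0,0,0.9],[0,0,0,0,0,0,0.9],[0,0.002,0,0,0,0,0.9],[0.0006,0.006,0,0,0,0.001,0.9],[0.0015,0.013,0,0,0,0.003,0.9]],
  ],
)

```text
time_s: 8.2
tcp_pos: [0.4344, 0.0978, 0.0419]
ee_rot: [[-0.136, -0.991, -0.002], [-0.991, 0.136, -0.002], [0.002, 0.002, -1.0]]
wrist_force: [-0.5, -4.0, 7.0]
gripper_width: 0.156
```

Request:
play_rows(
  commands=[
    [[0.0011,0.01,0,0,0,0.002,0.9],[0.0023,0.02,0,0,0,0.004,0.9],[0.0035,0.03,0,0,0,0.006,0.9],[0.0047,0.04,0,0,0,0.008,0.9],[0.006,0.05,0,0,0,0.01,0.9]],
  ],
)

```text
time_s: 8.7
tcp_pos: [0.4404, 0.1481, 0.0419]
ee_rot: [[-0.126, -0.992, -0.002], [-0.992, 0.126, -0.002], [0.002, 0.002, -1.0]]
wrist_force: [-0.4, -5.5, 8.1]
gripper_width: 0.157
```

Request:
play_rows(
  commands=[
    [[0.0011,0.01,0,0,0,0.002,0.9],[0.0023,0.02,0,0,0,0.004,0.9],[0.0035,0.03,0,0,0,0.006,0.9],[0.0047,0.04,0,0,0,0.008,0.9],[0.006,0.05,0,0,0,0.01,0.9]],
  ],
)

```text
time_s: 9.2
tcp_pos: [0.4464, 0.198, 0.0419]
ee_rot: [[-0.116, -0.993, -0.002], [-0.993, 0.116, -0.002], [0.003, 0.002, -1.0]]
wrist_force: [-0.6, -4.4, 6.6]
gripper_width: 0.16
```

Request:
play_rows(
  commands=[
    [[0.0011,0.01,0,0,0,0.003,0.9],[0.0023,0.02,0,0,0,0.006,0.9],[0.0035,0.03,0,0,0,0.009,0.9],[0.0047,0.04,0,0,0,0.012,0.9],[0.006,0.05,0,0,0,0.013,0.9]],
  ],
)

```text
time_s: 9.7
tcp_pos: [0.4525, 0.2479, 0.042]
ee_rot: [[-0.103, -0.995, -0.002], [-0.995, 0.103, -0.002], [0.003, 0.002, -1.0]]
wrist_force: [-0.6, -4.2, 7.6]
gripper_width: 0.157
```

Request:
play_rows(
  commands=[
    [[0.001,0.009,0,0,0,0.002,0.9],[0.0018,0.016,0,0,0,0.004,0.9],[0.0023,0.021,0,0,0,0.004,0.9],[0.0025,0.023,0,0,0,0.004,0.9],[0.0025,0.023,0,0,0,0.004,0.9]],
  ],
)

```text
time_s: 10.2
tcp_pos: [0.4553, 0.2713, 0.042]
ee_rot: [[-0.098, -0.995, -0.001], [-0.995, 0.098, -0.001], [0.002, 0.001, -1.0]]
wrist_force: [-1.0, -3.2, 6.4]
gripper_width: 0.157
```

```bash
cat > tm.py <<'E'
from det import *
def tray(c,u0=150,u1=300,v0=175,v1=270):
    C=cloud(c);U=np.mgrid[:420,:560]
    w=(C[:,:,2]>0.024)&(C[:,:,2]<0.042)&(U[1]>u0)&(U[1]<u1)&(U[0]>v0)&(U[0]<v1)
    b=biggest(w)[0]; return rect(C[b]),b
E
python3 - <<'E'
from tm import *
print(r.sense()['tcp_pos'],r.sense()['ee_rot'].round(3).tolist(),r.sense()['joints'].round(1))
c=grab('top'); save(c,'top2.png'); print(tray(c)[0])
big=cv2.resize(c['image'][140:300,120:330],None,fx=3.5,fy=3.5,interpolation=cv2.INTER_CUBIC)
cv2.imwrite('pics/crop2.png',np.clip(big*1.5,0,255).astype(np.uint8)[:,:,::-1])
E
```

```text
[0.45527417 0.27127982 0.04198705] [[-0.098, -0.995, -0.001], [-0.995, 0.098, -0.001], [0.002, 0.001, -1.0]] [ 48.3  24.8 -25.6   0.  -39.7 -54. ]
(556.7, 260.8, 187.9, 208.4, 83.61)
```

View pics/crop2.png

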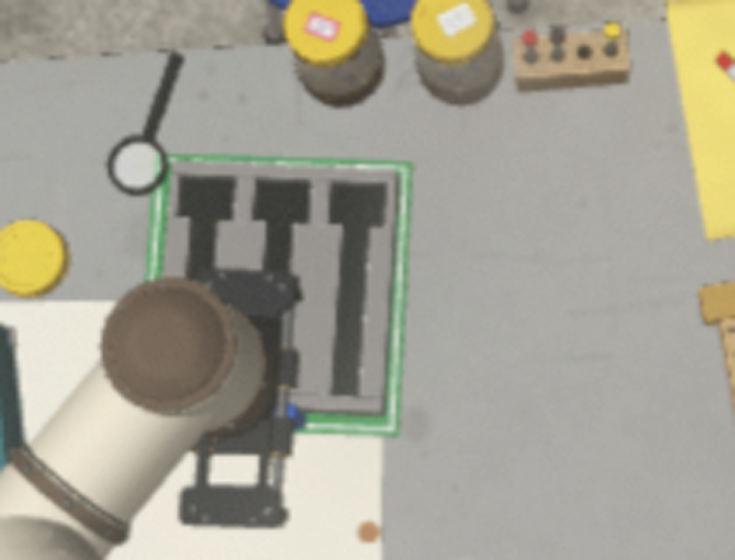

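```bash
cat >> tm.py <<'E'
def lf(Q):
    vx,vy,x,y=cv2.fitLine(Q.astype(np.float32),cv2.DIST_HUBER,0,.01,.01).ravel(); return np.degrees(np.arctan2(vy,vx))%180
def edges(Q,a0,lo=30,hi=30,tol=5):
    a=np.radians(a0);d=np.array([np.cos(a),np.sin(a)]);n=np.array([-d[1],d[0]]);t=Q@d;s=Q@n
    out={}
    for nm,A,B,sg in(('xhi',t,s,1),('xlo',t,s,-1),('yhi',s,t,1),('ylo',s,t,-1)):
        e=np.percentile(sg*A,99.5)
        k=(sg*A>e-tol)&(B>B.min()+lo)&(B<B.max()-hi)
        ang=lf(Q[k]) if k.sum()>5 else 0
        if nm[0]=='x': ang-=90
        out[nm]=(round(float(np.median(A[k])),1),round((ang+90)%180-90,2),int(k.sum()))
    return out
def contour(b): return max(cv2.findContours(b.astype(np.uint8),cv2.RETR_EXTERNAL,cv2.CHAIN_APPROX_NONE)[0],key=len)[:,0]
def both(c):
    H=hsv(c);U=np.mgrid[:420,:560]
    g=(H[:,:,0]>35)&(H[:,:,0]<90)&(H[:,:,1]>60)&(U[1]>150)&(U[1]<245)&(U[0]>178)&(U[0]<270)
    g=cv2.morphologyEx(g.astype(np.uint8),cv2.MORPH_CLOSE,np.ones((5,5)))>0
    print('mat',edges(onplane(c,contour(biggest(g)[0]),0)[:,:2]*1000,-5.5))
    b=tray(c)[1]; print('tray',edges(onplane(c,contour(b),.032)[:,:2]*1000,-5.5,30,60))
E
python3 - <<'E'
from tm import *
c0=dict(np.load('top0.npz'));both(c0)
c=grab('top');both(c)
E
```

```text
mat {'xhi': (644.8, np.float32(-6.12), 53), 'xlo': (417.7, np.float32(-5.41), 49), 'yhi': (424.6, np.float32(-5.25), 51), 'ylo': (nan, 0, 0)}
tray {'xhi': (630.1, np.float32(-5.82), 15), 'xlo': (430.6, np.float32(-10.35), 15), 'yhi': (216.0, np.float32(-7.24), 30), 'ylo': (31.3, np.float32(-6.99), 31)}
mat {'xhi': (644.0, np.float32(-5.55), 104), 'xlo': (nan, -90, 0), 'yhi': (424.3, np.float32(-1.14), 14), 'ylo': (211.7, np.float32(-2.72), 23)}
tray {'xhi': (630.4, np.float32(-6.0), 33), 'xlo': (418.9, np.float32(24.25), 6), 'yhi': (403.5, np.float32(-3.22), 14), 'ylo': (220.5, np.float32(-6.84), 43)}
  return _methods._mean(a, axis=axis, dtype=dtype,
  ret = ret.dtype.type(ret / rcount)
```

Request:
play_rows(
  commands=[
    [[0.0004,0.001,0,0,0,0.006,0.9],[0.0008,0.002,0,0,0,0.012,0.9],[0.0011,0.003,0,0,0,0.018,0.9],[0.0013,0.004,0,0,0,0.024,0.9],[0.0013,0.0042,0,0,0,0.026,0.9]],
  ],
)

```text
time_s: 10.8
tcp_pos: [0.4565, 0.2752, 0.042]
ee_rot: [[-0.073, -0.997, -0.001], [-0.997, 0.073, -0.002], [0.002, 0.001, -1.0]]
wrist_force: [-0.2, -3.7, 5.7]
gripper_width: 0.157
```

```bash
python3 - 2>/dev/null <<'E'
from tm import *
c=grab('top');both(c);print(tray(c)[0])
E
```

```text
mat {'xhi': (643.9, np.float32(-5.62), 96), 'xlo': (418.6, np.float32(-7.19), 24), 'yhi': (nan, 0, 0), 'ylo': (212.4, np.float32(-5.89), 52)}
tray {'xhi': (631.6, np.float32(-3.72), 34), 'xlo': (421.6, np.float32(24.3), 6), 'yhi': (410.7, np.float32(-7.09), 14), 'ylo': (226.4, np.float32(-4.55), 43)}
(555.3, 267.0, 187.1, 214.1, 85.1)
```

Request:
play_rows(
  commands=[
    [[0,0.0004,0,0,0,-0.005,0.9],[0,0.0008,0,0,0,-0.01,0.9],[0,0.001,0,0,0,-0.014,0.9],[0,0.001,0,0,0,-0.014,0.6],[0,0.001,0,0,0,-0.014,0.4]],
  ],
)

```text
time_s: 11.35
tcp_pos: [0.4566, 0.2771, 0.0412]
ee_rot: [[-0.085, -0.996, -0.001], [-0.996, 0.085, -0.0], [0.0, 0.001, -1.0]]
wrist_force: [-0.3, -0.4, 0.1]
gripper_width: 0.261
```

Request:
play_rows(
  commands=[
    [[0,0,0,0,0,0,0.4],[0,0,0.04,0,0,0,0.4],[0,-0.03,0.08,0,0,0,0.4],[0,-0.08,0.09,0,0,0,0.4],[0,-0.13,0.09,0,0,0,0.4]],
  ],
)

```text
time_s: 11.85
tcp_pos: [0.458, 0.1483, 0.1336]
ee_rot: [[-0.082, -0.997, 0.004], [-0.997, 0.082, 0.003], [-0.003, -0.004, -1.0]]
wrist_force: [0.3, 0.4, -0.5]
gripper_width: 0.588
```

Request:
play_rows(
  commands=[
    [[0,-0.05,0,0,0,0,0.4],[0,-0.1,0,0,0,0,0.4],[0,-0.15,0,0,0,0,0.4],[0,-0.19,0,0,0,0,0.4],[0,-0.2,0,0,0,0,0.4]],
  ],
)

```text
time_s: 12.35
tcp_pos: [0.4562, -0.0547, 0.1313]
ee_rot: [[-0.089, -0.996, -0.001], [-0.996, 0.089, -0.0], [0.0, 0.001, -1.0]]
wrist_force: [0.6, -0.1, 0.6]
gripper_width: 0.596
```

```bash
python3 - 2>/dev/null <<'E'
from tm import *
c=grab('top');both(c);print(tray(c)[0]);save(c,'top3.png');np.savez('top3.npz',**c)
H=hsv(c)
hb=(H[:,:,0]>105)&(H[:,:,0]<125)&(H[:,:,1]>150); hb[:245]=0;hb[275:]=0;hb[:,:160]=0;hb[:,250:]=0
hb=biggest(hb)[0]; print('handle',rect(pts(c,hb,0.07)))
big=cv2.resize(c['image'][140:300,120:330],None,fx=3.5,fy=3.5,interpolation=cv2.INTER_CUBIC)
cv2.imwrite('pics/crop3.png',np.clip(big*1.5,0,255).astype(np.uint8)[:,:,::-1])
print(r.sense()['tcp_pos'])
E
```

```text
mat {'xhi': (643.9, np.float32(-5.62), 96), 'xlo': (nan, -90, 0), 'yhi': (nan, 0, 0), 'ylo': (212.3, np.float32(-6.19), 24)}
tray {'xhi': (631.6, np.float32(-3.72), 34), 'xlo': (433.6, np.float32(-7.56), 14), 'yhi': (410.8, np.float32(-5.37), 39), 'ylo': (227.4, np.float32(-6.28), 25)}
(561.0, 266.8, 186.8, 202.1, 84.71)
```

```bash
python3 - <<'E'
from tm import *
c=dict(np.load('top3.npz'))
big=cv2.resize(c['image'][175:275,145:255],None,fx=6,fy=6,interpolation=cv2.INTER_CUBIC)
cv2.imwrite('pics/crop3.png',np.clip(big*1.5,0,255).astype(np.uint8)[:,:,::-1])
E
```

```text
(no output)
```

View pics/crop3.png

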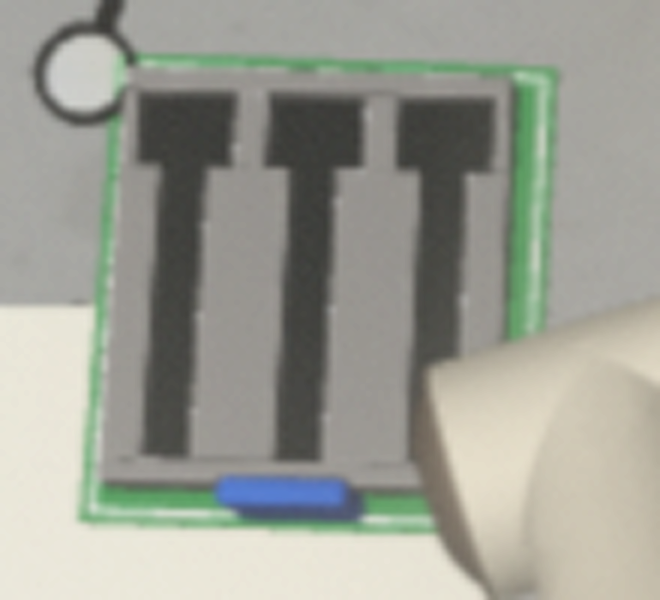

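```bash
cat > rc.py <<'E'
from tm import *
def recs(c,zz=.032):
    H=hsv(c);U=np.mgrid[:420,:560]
    m=(H[:,:,2]<62)&(U[1]>160)&(U[1]<235)&(U[0]>185)&(U[0]<255)
    for b in sorted(biggest(m,3),key=lambda b:np.nonzero(b)[1].mean()):
        P=pts(c,b,zz)[:,:2]*1000;a=np.radians(-5.5);d=np.array([np.cos(a),np.sin(a)]);n=np.array([-d[1],d[0]]);t=P@d;s=P@n
        ch=(t<t.max()-50)&(t>t.min()+10);k=np.polyfit(t[ch],s[ch],1)
        print('rec t',t.min().round(1),t.max().round(1),'mid',((t.min()+t.max())/2).round(1),'s',np.median(s[ch]).round(1),'wid',(len(s[ch])),'yaw',(-5.5+np.degrees(np.arctan(k[0]))).round(2))
    hb=(H[:,:,0]>105)&(H[:,:,0]<125)&(H[:,:,1]>130)&(U[1]>160)&(U[1]<235)&(U[0]>245)&(U[0]<270)
    b=biggest(hb)[0];P=pts(c,b,.07)[:,:2]*1000; print('handle',rect(P), 't',np.percentile(P@d,[2,98]).round(1),'s',np.percentile(P@n,[2,98]).round(1))
E
python3 - <<'E'
from rc import *
c=dict(np.load('top3.npz'));H=hsv(c);print(H[215:218,198,2],H[253:258,190:196:3].tolist());recs(c)
C=cloud(c);print('recess z',np.median(C[225:245,196,2]),'mat-bench z',np.median(C[255:258,170:178,2]), 'deck',np.median(C[220:240,185:188,2]))
print(r.sense()['tcp_pos'],r.sense()['ee_rot'].round(3).tolist())
E
```

```text
[42 43 43] [[[20, 8, 102], [15, 10, 103]], [[111, 69, 104], [112, 60, 98]], [[111, 139, 127], [111, 134, 124]], [[110, 147, 137], [111, 147, 135]], [[110, 149, 139], [111, 147, 139]]]
rec t 446.5 617.5 mid 532.0 s 382.4 wid 273 yaw -5.21
rec t 445.7 619.3 mid 532.5 s 320.4 wid 282 yaw -5.31
rec t 478.7 618.4 mid 548.5 s 258.6 wid 181 yaw -6.38
handle (454509.8, 277827.7, 54595.4, 8200.2, 86.33) t [421. 430.] s [292.9 344.9]
recess z 0.026506805657170784 mat-bench z 0.004762522129351465 deck 0.03239728082851845
[ 0.45645326 -0.05434133  0.13124637] [[-0.089, -0.996, -0.001], [-0.996, 0.089, -0.0], [0.0, 0.001, -1.0]]
```

```bash
cat > bb.py <<'E'
from tm import *
BAL={'brass':37.6,'alu':19.,'steel':30.}
def findbars(c):
    H=hsv(c);C=cloud(c);U=np.mgrid[:420,:560]
    z=(C[:,:,2]>0.011)&(C[:,:,2]<0.04)&(C[:,:,0]>.3)&(C[:,:,0]<.62)&(C[:,:,1]<0.02)&(C[:,:,1]>-.5)
    for b in biggest(z,6):
        if b.sum()<300 or b.sum()>650: continue
        P=pts(c,b,.022)[:,:2]*1000
        # orientation by PCA, refine rod; bob end = wide end
        m=P.mean(0);w,V=np.linalg.eigh(np.cov((P-m).T));d=V[:,1];n=np.array([-d[1],d[0]])
        t=(P-m)@d
        if np.abs(t.max())>np.abs(t.min()): d=-d   # heavy(wide) end is nearer the mean
        t=(P-m)@d;rod=P[t<t.max()-38]
        a=np.radians(lf(rod));e=np.array([np.cos(a),np.sin(a)]);e=e if e@d>0 else -e;n=np.array([-e[1],e[0]])
        t=P@e;tip=P[t>t.max()-22]
        v,u=np.nonzero(b);sel=(t>t.max()-22)&(t<t.max()-8);col=np.median(H[v[sel],u[sel]],0)
        k='steel' if col[2]<90 else ('brass' if col[1]>70 else 'alu')
        off=(rod@n).mean();ctr=e*(t.max()+t.min())/2+n*off
        print(k,'ctr',ctr.round(1),'yaw',np.degrees(np.arctan2(e[1],e[0])).round(2),'len',np.ptp(t).round(1),'grip',(ctr+e*BAL[k]).round(1),'px',int(u.mean()),int(v.mean()),col)
E
python3 - <<'E'
from bb import *
print('0');findbars(dict(np.load('top0.npz')));print('3');findbars(dict(np.load('top3.npz')))
E
```

```text
0
steel ctr [ 436.2 -377.7] yaw 6.96 len 169.6 grip [ 465.9 -374.1] px 426 246 [113.  16.  62.]
alu ctr [ 457.8 -242.2] yaw 10.25 len 169.3 grip [ 476.5 -238.8] px 377 241 [100.   4. 141.]
brass ctr [ 455.2 -110.2] yaw 5.74 len 169.4 grip [ 492.7 -106.4] px 330 245 [ 20. 129. 122.]
3
steel ctr [ 436.2 -377.8] yaw 7.31 len 169.5 grip [ 465.9 -374. ] px 425 246 [113.  16.  62.]
alu ctr [ 457.8 -242.1] yaw 10.34 len 169.3 grip [ 476.4 -238.6] px 376 241 [100.   4. 142.]
```

Request:
play_rows(
  commands=[
    [[0.007,-0.01,0,0,0,-0.138,0.4],[0.014,-0.02,0,0,0,-0.276,0.4],[0.022,-0.03,0,0,0,-0.414,0.4],[0.029,-0.04,0,0,0,-0.552,0.4],[0.036,-0.052,0,0,0,-0.69,0.4]],
  ],
)

```text
time_s: 12.9
tcp_pos: [0.4937, -0.1029, 0.1313]
ee_rot: [[-0.703, -0.712, -0.0], [-0.712, 0.703, 0.0], [-0.0, 0.0, -1.0]]
wrist_force: [0.2, 0.1, -0.7]
gripper_width: 0.595
```

Request:
play_rows(
  commands=[
    [[0,0,0,0,0,-0.138,0.4],[0,0,0,0,0,-0.276,0.4],[0,0,0,0,0,-0.414,0.4],[0,0,0,0,0,-0.552,0.4],[0,0,0,0,0,-0.69,0.4]],
  ],
)

```text
time_s: 13.4
tcp_pos: [0.4934, -0.1025, 0.1313]
ee_rot: [[-0.995, -0.101, -0.0], [-0.101, 0.995, 0.0], [0.0, 0.0, -1.0]]
wrist_force: [-0.9, 1.1, -0.3]
gripper_width: 0.599
```

Request:
play_rows(
  commands=[
    [[0,0,-0.01,0,0,0,0.4],[0,0,-0.03,0,0,0,0.4],[0,0,-0.05,0,0,0,0.4],[0,0,-0.065,0,0,0,0.4],[0,0,-0.065,0,0,0,0.4]],
  ],
)

```text
time_s: 13.9
tcp_pos: [0.4912, -0.1032, 0.0638]
ee_rot: [[-0.994, -0.109, -0.006], [-0.109, 0.994, -0.0], [0.006, 0.001, -1.0]]
wrist_force: [0.1, 0.5, 0.5]
gripper_width: 0.599
```

```bash
python3 - <<'E'
from bb import *
c=grab('scene');c2=grab('top');findbars(c2);s=r.sense();print(s['tcp_pos'],s['ee_rot'].round(3).tolist(),s['joints'].round(1))
a=c['image'][170:320,215:375];b=c2['image'][170:320,240:450]
big=cv2.resize(a,(640,600),interpolation=cv2.INTER_CUBIC)
cv2.imwrite('pics/s4.png',np.clip(big*1.4,0,255).astype(np.uint8)[:,:,::-1])
E
```

```text
steel ctr [ 436.2 -377.8] yaw 7.23 len 169.5 grip [ 465.9 -374. ] px 425 246 [113.  16.  63.]
alu ctr [ 457.8 -242.1] yaw 10.3 len 169.3 grip [ 476.5 -238.7] px 378 244 [100.   4. 143.]
[ 0.49314554 -0.1034397   0.06617636] [[-0.994, -0.108, -0.001], [-0.108, 0.994, -0.0], [0.001, -0.0, -1.0]] [  6.7  20.7 -28.    0.  -41.4 -90.5]
```

View pics/s4.png

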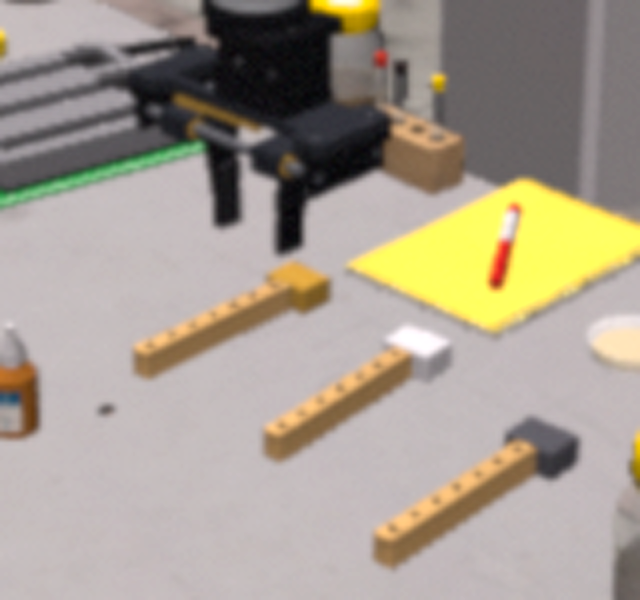

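Request:
play_rows(
  commands=[
    [[0,-0.003,-0.01,0,0,-0.006,0.4],[0,-0.003,-0.03,0,0,-0.006,0.4],[0,-0.003,-0.045,0,0,-0.006,0.4],[0,-0.003,-0.054,0,0,-0.006,0.4],[0,-0.003,-0.057,0,0,-0.006,0.4]],
  ],
)

```text
time_s: 14.5
tcp_pos: [0.4928, -0.107, 0.0088]
ee_rot: [[-0.995, -0.1, -0.001], [-0.1, 0.995, -0.0], [0.001, 0.0, -1.0]]
wrist_force: [-0.4, -0.1, -0.2]
gripper_width: 0.6
```

Request:
play_rows(
  commands=[
    [[0,0,0,0,0,0,0.7],[0,0,0,0,0,0,0.9],[0,0,0,0,0,0,0.9],[0,0,0,0,0,0,0.9],[0,0,0,0,0,0,0.9]],
  ],
)

```text
time_s: 15.0
tcp_pos: [0.4933, -0.1069, 0.0099]
ee_rot: [[-0.995, -0.1, 0.001], [-0.1, 0.995, 0.0], [-0.001, -0.0, -1.0]]
wrist_force: [-0.3, 0.7, 0.9]
gripper_width: 0.231
```

Request:
play_rows(
  commands=[
    [[0,0,0,0,0,0,0.9],[0,0,0,0,0,0,0.9],[0,0,0,0,0,0,0.9],[0,0,0.006,0,0,0,0.9],[0,0,0.02,0,0,0,0.9]],
  ],
)

```text
time_s: 15.5
tcp_pos: [0.4901, -0.1068, 0.0276]
ee_rot: [[-0.995, -0.098, -0.007], [-0.098, 0.995, 0.0], [0.007, 0.001, -1.0]]
wrist_force: [-0.4, -0.5, -8.0]
gripper_width: 0.181
```

Request:
play_rows(
  commands=[
    [[0,0,0.015,0,0,0,0.9],[0,0,0.035,0,0,0,0.9],[0,0,0.055,0,0,0,0.9],[0,0,0.07,0,0,0,0.9],[0,0,0.07,0,0,0,0.9]],
  ],
)

```text
time_s: 16.0
tcp_pos: [0.4933, -0.1066, 0.1004]
ee_rot: [[-0.995, -0.099, 0.002], [-0.099, 0.995, 0.001], [-0.002, 0.001, -1.0]]
wrist_force: [1.3, -0.4, -7.6]
gripper_width: 0.179
```

```bash
python3 - <<'E'
from bb import *
c=grab('scene');s=r.sense();print(s['tcp_pos'],s['ee_rot'].round(3).tolist(),s['moment'].round(3),s['wrist_force'].round(2))
a=c['image'][130:280,215:375]
big=cv2.resize(a,(640,600),interpolation=cv2.INTER_CUBIC)
cv2.imwrite('pics/s5.png',np.clip(big*1.4,0,255).astype(np.uint8)[:,:,::-1])
E
```

```text
[ 0.4923622  -0.10657947  0.09912837] [[-0.995, -0.099, -0.0], [-0.099, 0.995, 0.001], [0.0, 0.001, -1.0]] [ 0.089 -0.096 -0.025] [ 0.21  0.25 -7.27]
```

View pics/s5.png

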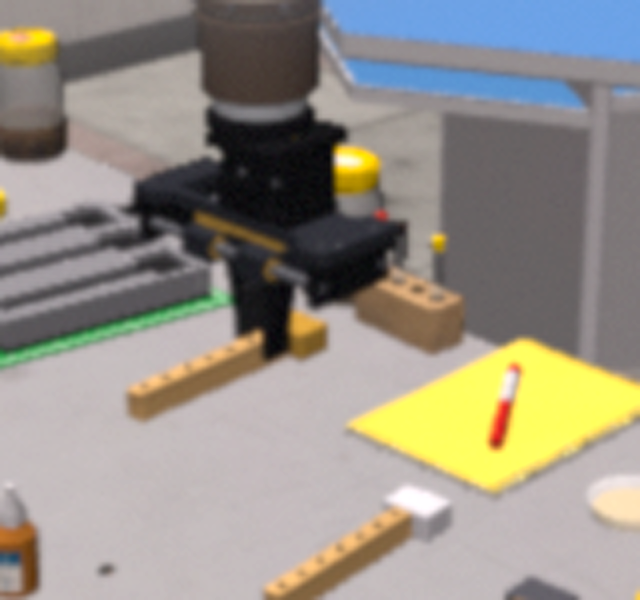

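Request:
play_rows(
  commands=[
    [[0.002,0.008,0.005,0,0,-0.004,0.9],[0.006,0.024,0.012,0,0,-0.011,0.9],[0.013,0.05,0.018,0,0,-0.022,0.9],[0.021,0.08,0.02,0,0,-0.036,0.9],[0.029,0.111,0.02,0,0,-0.05,0.9]],
  ],
)

```text
time_s: 16.55
tcp_pos: [0.5215, 0.0054, 0.1186]
ee_rot: [[-0.999, -0.048, -0.002], [-0.048, 0.999, -0.0], [0.002, -0.0, -1.0]]
wrist_force: [0.9, -1.2, -7.1]
gripper_width: 0.179
```

Request:
play_rows(
  commands=[
    [[0.008,0.032,0,0,0,-0.015,0.9],[0.016,0.064,0,0,0,-0.03,0.9],[0.025,0.096,0,0,0,-0.045,0.9],[0.033,0.128,0,0,0,-0.06,0.9],[0.041,0.16,0,0,0,-0.075,0.9]],
  ],
)

```text
time_s: 17.05
tcp_pos: [0.5619, 0.1656, 0.1176]
ee_rot: [[-1.0, 0.026, -0.004], [0.026, 1.0, -0.001], [0.004, -0.001, -1.0]]
wrist_force: [-0.8, -0.9, -6.6]
gripper_width: 0.186
```

Request:
play_rows(
  commands=[
    [[0.009,0.035,0,0,0,-0.015,0.9],[0.019,0.07,0,0,0,-0.03,0.9],[0.03,0.11,0,0,0,-0.045,0.9],[0.038,0.145,0,0,0,-0.06,0.9],[0.042,0.161,0,0,0,-0.069,0.9]],
  ],
)

```text
time_s: 17.55
tcp_pos: [0.6043, 0.3287, 0.1166]
ee_rot: [[-0.996, 0.093, -0.002], [0.093, 0.996, -0.001], [0.002, -0.001, -1.0]]
wrist_force: [-0.2, 0.4, -6.0]
gripper_width: 0.179
```

Request:
play_rows(
  commands=[
    [[0,0,0,0,0,0,0.9],[0,0,-0.015,0,0,0,0.9],[0,0,-0.03,0,0,0,0.9],[0,0,-0.043,0,0,0,0.9],[0,0,-0.043,0,0,0,0.9]],
  ],
)

```text
time_s: 18.05
tcp_pos: [0.6028, 0.3228, 0.0723]
ee_rot: [[-0.995, 0.096, -0.007], [0.096, 0.995, -0.005], [0.006, -0.005, -1.0]]
wrist_force: [-0.9, -0.3, -8.4]
gripper_width: 0.179
```

```bash
python3 - <<'E'
from rc import *
s=r.sense();print(s['tcp_pos'],s['ee_rot'].round(3).tolist(),s['moment'].round(3),s['wrist_force'].round(2))
c=grab('top');H=hsv(c);C=cloud(c);np.savez('top4.npz',**c)
m=(H[:,:,0]>10)&(H[:,:,0]<28)&(H[:,:,1]>60)&(np.mgrid[:420,:560][1]>150)&(np.mgrid[:420,:560][1]<260)&(np.mgrid[:420,:560][0]>180)&(np.mgrid[:420,:560][0]<270)
for b in biggest(m,3): 
  if b.sum()>15: print(int(b.sum()),rect(pts(c,b,.09)),rect(C[b]),np.median(C[b][:,2]))
big=cv2.resize(c['image'][165:285,140:280],None,fx=5,fy=5,interpolation=cv2.INTER_CUBIC)
cv2.imwrite('pics/c6.png',np.clip(big*1.5,0,255).astype(np.uint8)[:,:,::-1])
E
```

```text
[0.60283886 0.32275223 0.07231886] [[-0.995, 0.096, -0.007], [0.096, 0.995, -0.005], [0.006, -0.005, -1.0]] [-0.04  -0.039  0.048] [-0.91 -0.32 -8.39]
259 (529.1, 327.6, 19.5, 101.8, 84.58) (530.6, 334.9, 31.4, 102.4, 84.14) 0.08448891767131661
```

View pics/c6.png

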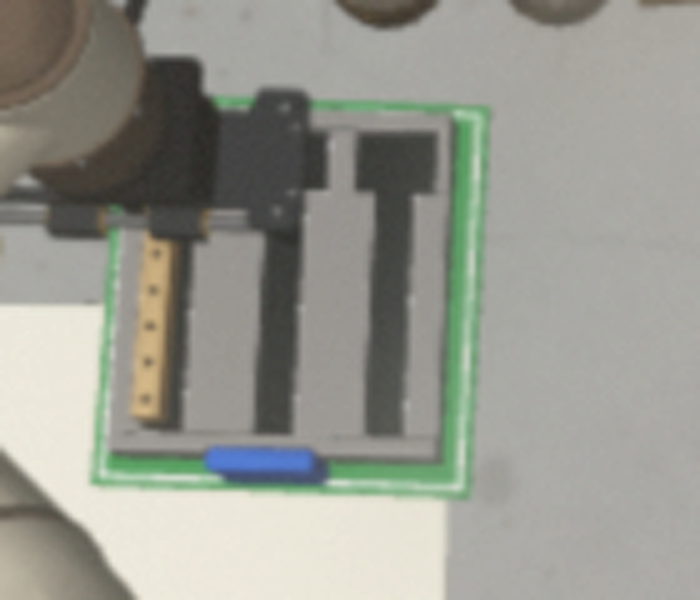

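```bash
cat > rodfit.py <<'E'
from rc import *
def rod(c,z,vmax=270,u=(150,260)):
    H=hsv(c);U=np.mgrid[:420,:560]
    m=(H[:,:,0]>10)&(H[:,:,0]<28)&(H[:,:,1]>60)&(U[1]>u[0])&(U[1]<u[1])&(U[0]>180)&(U[0]<vmax)
    b=cv2.morphologyEx(biggest(m)[0].astype(np.uint8),cv2.MORPH_CLOSE,np.ones((3,3)))>0
    P=pts(c,b,z)[:,:2]*1000;a=np.radians(-5.5);d=np.array([np.cos(a),np.sin(a)]);n=np.array([-d[1],d[0]]);t=P@d;s=P@n
    k=t<t.min()+80
    mid=[(s[(t>x)&(t<x+5)].max()+s[(t>x)&(t<x+5)].min())/2 for x in np.arange(t.min()+5,t.min()+75,5)]
    top=[s[(t>x)&(t<x+5)].max() for x in np.arange(t.min()+5,t.min()+75,5)]
    print('tail t',np.percentile(t,1).round(1),'s mid',np.median(mid).round(1),'smax',np.median(top).round(1),'yaw',(lf(P[k])+90)%180-90)
E
python3 - <<'E'
from rodfit import *
c=dict(np.load('top4.npz'));print(r.sense()['tcp_pos'],cloud(c)[np.array([240,235,230]),170,2]);rod(c,.086);recs(c)
E
```

```text
[0.60398079 0.32348639 0.07420622] [0.08505216 0.08890156 0.08601319]
tail t 445.1 s mid 377.7 smax 386.3 yaw -4.7976685
rec t 445.7 633.8 mid 539.7 s 330.1 wid 621 yaw 12.02
rec t 447.6 618.4 mid 533.0 s 258.4 wid 259 yaw -5.05
handle (454509.8, 277827.7, 54595.4, 8200.2, 86.33) t [421.  430.1] s [292.9 344.9]
```

Request:
play_rows(
  commands=[
    [[0.0015,0.0015,0,0,0,0,0.9],[0.0033,0.0032,-0.005,0,0,-0.005,0.9],[0.0033,0.0032,-0.012,0,0,-0.005,0.9],[0.0033,0.0032,-0.02,0,0,-0.005,0.9],[0.0033,0.0032,-0.02,0,0,-0.005,0.9]],
  ],
)

```text
time_s: 18.6
tcp_pos: [0.6071, 0.3275, 0.0544]
ee_rot: [[-0.995, 0.1, -0.004], [0.1, 0.995, -0.002], [0.003, -0.002, -1.0]]
wrist_force: [-1.0, -0.1, -7.6]
gripper_width: 0.177
```

```bash
python3 - <<'E'
from rodfit import *
c=grab('top');s=r.sense();print(s['tcp_pos'],s['wrist_force'].round(1));rod(c,s['tcp_pos'][2]+.013)
E
```

```text
[0.60755751 0.32770664 0.05520175] [ 0.1  0.5 -7.4]
tail t 447.4 s mid 383.1 smax 391.8 yaw -6.0394287
```

Request:
play_rows(
  commands=[
    [[0.0006,-0.0008,-0.004,0,0,0.009,0.9],[0.0006,-0.0008,-0.008,0,0,0.009,0.9],[0.0006,-0.0008,-0.012,0,0,0.009,0.9],[0.0006,-0.0008,-0.014,0,0,0.009,0.9],[0.0006,-0.0008,-0.015,0,0,0.009,0.9]],
  ],
)

```text
time_s: 19.15
tcp_pos: [0.6088, 0.3273, 0.0419]
ee_rot: [[-0.996, 0.09, -0.0], [0.09, 0.996, -0.001], [0.0, -0.001, -1.0]]
wrist_force: [-2.4, -1.9, -1.9]
gripper_width: 0.182
```

Request:
play_rows(
  commands=[
    [[0,0,-0.002,0,0,0,0.9],[0,0,-0.004,0,0,0,0.9],[0,0,-0.005,0,0,0,0.9],[0,0,-0.005,0,0,0,0.9],[0,0,-0.005,0,0,0,0.9]],
  ],
)

```text
time_s: 19.65
tcp_pos: [0.6089, 0.3273, 0.0415]
ee_rot: [[-0.996, 0.089, 0.001], [0.089, 0.996, -0.0], [-0.001, -0.0, -1.0]]
wrist_force: [-8.5, -3.8, 12.0]
gripper_width: 0.177
```

Request:
play_rows(
  commands=[
    [[0,0,0.005,0,0,0,0.9],[0,0,0.009,0,0,0,0.9],[0,0,0.009,0,0,0,0.9],[0,0,0.009,0,0,0,0.9]],
  ],
)

```text
time_s: 20.05
tcp_pos: [0.6089, 0.3274, 0.0448]
ee_rot: [[-0.996, 0.09, -0.001], [0.09, 0.996, -0.0], [0.001, -0.0, -1.0]]
wrist_force: [-0.2, -0.1, -7.7]
gripper_width: 0.18
```

```bash
python3 - <<'E'
from rodfit import *
c=grab('top');s=r.sense();print(s['tcp_pos'],s['ee_rot'].round(3).tolist(),s['wrist_force'].round(1));rod(c,s['tcp_pos'][2]+.0125);recs(c)
c2=grab('scene')
a=cv2.resize(c['image'][180:270,150:250],(400,360),interpolation=cv2.INTER_CUBIC)
b=cv2.resize(c2['image'][160:250,190:310],(480,360),interpolation=cv2.INTER_CUBIC)[:,:400]
cv2.imwrite('pics/c7.png',np.clip(np.hstack([a,b])*1.5,0,255).astype(np.uint8)[:,:,::-1])
np.savez('top5.npz',**c);np.savez('sc5.npz',**c2)
E
```

```text
[0.60877479 0.32733525 0.04458642] [[-0.996, 0.09, -0.001], [0.09, 0.996, -0.001], [0.001, -0.001, -1.0]] [ 0.1 -0.7 -7.6]
tail t 449.0 s mid 383.1 smax 391.5 yaw -4.712433
rec t 445.7 633.7 mid 539.7 s 329.9 wid 614 yaw 12.49
rec t 447.6 618.4 mid 533.0 s 258.4 wid 261 yaw -4.86
handle (454509.8, 277827.7, 54595.4, 8200.2, 86.33) t [421.  430.2] s [292.9 344.9]
```

View pics/c7.png

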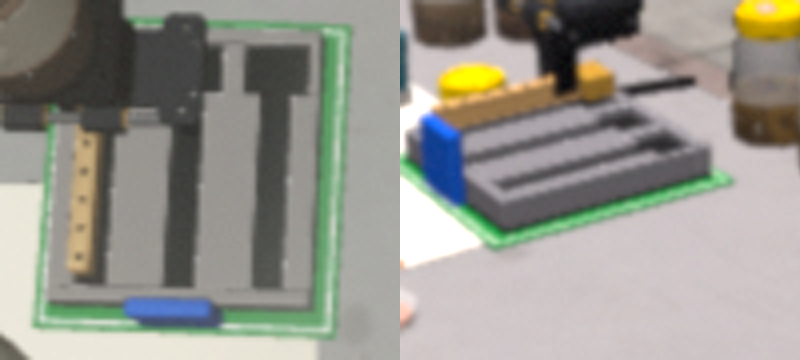

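```bash
cat > prof.py <<'E'
from rc import *
def proj(c,P):
    E=c['extrinsics'];K=c['intrinsics'];q=(P-E[:3,3])@E[:3,:3]
    return np.stack([K[0,0]*q[:,0]/-q[:,2]+K[0,2],K[1,1]*-q[:,1]/-q[:,2]+K[1,2]],1)
def prof(c,z,tr,sr,axis,yaw=-5.4,ch=None):
    a=np.radians(yaw);d=np.array([np.cos(a),np.sin(a),0]);n=np.array([-d[1],d[0],0])
    T,S=np.meshgrid(tr,sr,indexing='ij');P=(T.ravel()[:,None]*d+S.ravel()[:,None]*n)/1000;P[:,2]=z
    uv=proj(c,P).astype(np.float32)
    im=c['image'].astype(np.float32);im=im.mean(2) if ch is None else im[:,:,ch]-im[:,:,2 if ch==0 else 0]
    v=cv2.remap(im,uv[:,0].reshape(T.shape),uv[:,1].reshape(T.shape),cv2.INTER_LINEAR)
    return v.mean(axis)
E
python3 - <<'E'
from prof import *
c=dict(np.load('top3.npz'));e=dict(np.load('top5.npz'))
# yaw -5.4 frame
S=np.arange(366,400,1.)
f=lambda x:' '.join('%d'%i for i in x)
print('s',f(S));print('rec3',f(prof(c,.032,np.arange(455,530,2.),S,0)));print('bar r-b',f(prof(e,.057,np.arange(455,505,2.),S,0,ch=0)))
print('rec3 far', f(prof(c,.032,np.arange(540,575,2.),S,0)))
S2=S-62;print('rec2 s-62',f(prof(c,.032,np.arange(455,530,2.),S2,0)))
T=np.arange(436,460,1.);print('t',f(T));print('rec3',f(prof(c,.032,T,np.arange(376,390,2.),1)));print('bar',f(prof(e,.057,T,np.arange(381,388,1.),1,ch=0)))
T=np.arange(565,640,1.5);print('t',f(T));print('rec3 pocket',f(prof(c,.032,T,np.arange(364,368,1.),1)));print('rec3 mid',f(prof(c,.032,T,np.arange(380,388,1.),1)))
S3=np.arange(355,412,1.5);print('s',f(S3));print('pocket s',f(prof(c,.032,np.arange(592,612,2.),S3,0)))
E
```

```text
s 366 367 368 369 370 371 372 373 374 375 376 377 378 379 380 381 382 383 384 385 386 387 388 389 390 391 392 393 394 395 396 397 398 399
rec3 99 96 91 82 73 65 57 52 49 47 47 46 47 47 47 47 47 47 47 47 47 48 50 53 57 64 74 84 91 95 98 100 100 100
bar r-b 3 3 3 4 5 8 12 16 20 25 30 36 40 43 44 45 44 44 43 43 44 45 45 43 40 34 27 19 14 10 7 6 5 5
rec3 far 97 95 91 83 74 65 57 50 46 44 43 42 42 42 42 42 43 43 43 43 43 44 46 48 52 58 67 78 87 92 95 97 98 99
rec2 s-62 98 96 90 81 72 64 57 51 47 46 46 45 45 45 46 46 46 46 46 46 46 47 49 52 56 64 74 84 91 95 98 99 100 100
t 436 437 438 439 440 441 442 443 444 445 446 447 448 449 450 451 452 453 454 455 456 457 458 459
rec3 100 101 102 102 101 100 98 93 88 80 69 59 55 53 51 51 50 50 50 50 50 50 50 50
bar 5 5 5 5 5 5 5 4 4 5 7 9 14 19 25 32 39 42 45 47 46 45 44 40
t 565 566 568 569 571 572 574 575 577 578 580 581 583 584 586 587 589 590 592 593 595 596 598 599 601 602 604 605 607 608 610 611 613 614 616 617 619 620 622 623 625 626 628 629 631 632 634 635 637 638
rec3 pocket 96 96 97 96 96 96 96 96 96 96 96 92 85 68 54 47 41 41 41 41 41 40 40 41 41 40 40 41 41 42 42 41 41 41 43 46 54 63 77 91 96 98 98 99 100 101 97 92 91 90
rec3 mid 42 42 42 42 42 43 43 43 42 42 42 42 42 42 42 42 42 42 41 41 41 41 41 41 41 42 41 40 41 41 40 39 40 41 44 46 56 67 83 98 98 99 100 102 106 109 106 103 95 92
s 355 356 358 359 361 362 364 365 367 368 370 371 373 374 376 377 379 380 382 383 385 386 388 389 391 392 394 395 397 398 400 401 403 404 406 407 409 410
pocket s 95 89 77 63 52 43 41 41 41 41 41 41 41 40 40 41 41 41 41 41 41 41 41 41 41 41 41 41 41 42 44 49 56 72 87 94 100 102
```

Request:
play_rows(
  commands=[
    [[-0.001,-0.0018,0,0,0,0,0.9],[-0.0017,-0.0035,0,0,0,0,0.9],[-0.0017,-0.0035,-0.003,0,0,0,0.9],[-0.0017,-0.0035,-0.006,0,0,0,0.9],[-0.0017,-0.0035,-0.007,0,0,0,0.9]],
  ],
)

```text
time_s: 20.65
tcp_pos: [0.6069, 0.3238, 0.0379]
ee_rot: [[-0.996, 0.09, -0.001], [0.09, 0.996, -0.001], [0.001, -0.001, -1.0]]
wrist_force: [-0.3, -0.5, -7.3]
gripper_width: 0.179
```

Request:
play_rows(
  commands=[
    [[0,0,-0.001,0,0,0,0.9],[0,0,-0.002,0,0,0,0.9],[0,0,-0.002,0,0,0,0.9]],
  ],
)

```text
time_s: 20.95
tcp_pos: [0.6072, 0.324, 0.0364]
ee_rot: [[-0.996, 0.09, -0.0], [0.09, 0.996, -0.0], [0.0, -0.0, -1.0]]
wrist_force: [-0.2, 0.0, -7.1]
gripper_width: 0.18
```

```bash
python3 - <<'E'
from prof import *
s=r.sense();print(s['tcp_pos'],s['wrist_force'].round(1))
e=grab('top');z=s['tcp_pos'][2]+.0125
f=lambda x:' '.join('%d'%i for i in x)
S=np.arange(366,400,1.);print('s',f(S));print('bar r-b',f(prof(e,z,np.arange(455,505,2.),S,0,ch=0)))
T=np.arange(440,460,1.);print('t',f(T));print('bar',f(prof(e,z,T,np.arange(378,385,1.),1,ch=0)))
E
```

```text
[0.60719806 0.32397252 0.03636459] [-0.2  0.  -7.1]
s 366 367 368 369 370 371 372 373 374 375 376 377 378 379 380 381 382 383 384 385 386 387 388 389 390 391 392 393 394 395 396 397 398 399
bar r-b 5 6 9 13 18 22 28 34 39 43 44 45 44 44 43 42 43 44 44 43 41 36 29 21 15 10 7 6 5 5 5 5 5 5
t 440 441 442 443 444 445 446 447 448 449 450 451 452 453 454 455 456 457 458 459
bar 5 4 4 4 5 6 10 15 20 27 33 39 42 46 47 46 45 42 38 34
```

Request:
play_rows(
  commands=[
    [[0,0,-0.001,0,0,0,0.9],[0,0,-0.002,0,0,0,0.9],[0,0,-0.002,0,0,0,0.9]],
  ],
)

```text
time_s: 21.3
tcp_pos: [0.6074, 0.3241, 0.035]
ee_rot: [[-0.996, 0.09, 0.0], [0.09, 0.996, 0.0], [-0.0, 0.0, -1.0]]
wrist_force: [-0.1, 0.6, -5.3]
gripper_width: 0.178
```

Request:
play_rows(
  commands=[
    [[0,0,0,0,0,0,0.8],[0,0,0,0,0,0,0.65],[0,0,0.0,0,0,0,0.6],[0,0,0.02,0,0,0,0.6],[0,0,0.05,0,0,0,0.7]],
  ],
)

```text
time_s: 21.8
tcp_pos: [0.6065, 0.3234, 0.0837]
ee_rot: [[-0.996, 0.09, -0.003], [0.09, 0.996, -0.002], [0.002, -0.002, -1.0]]
wrist_force: [0.2, -0.5, -0.0]
gripper_width: 0.352
```

Request:
play_rows(
  commands=[
    [[0,0,0,0,0,0,1],[0,0,0,0,0,0,1],[0,0,0,0,0,0,1],[0,0,0,0,0,0,1],[0,0,0,0,0,0,1]],
  ],
)

```text
time_s: 22.3
tcp_pos: [0.6069, 0.3237, 0.0836]
ee_rot: [[-0.996, 0.09, -0.001], [0.09, 0.996, -0.001], [0.001, -0.001, -1.0]]
wrist_force: [-0.2, 0.2, -0.1]
gripper_width: 0.019
```

Request:
play_rows(
  commands=[
    [[-0.01,0.001,-0.005,0,0,0,1],[-0.017,0.0016,-0.02,0,0,0,1],[-0.017,0.0016,-0.03,0,0,0,1],[-0.017,0.0016,-0.034,0,0,0,1],[-0.017,0.0016,-0.036,0,0,0,1]],
  ],
)

```text
time_s: 22.8
tcp_pos: [0.5902, 0.3255, 0.0478]
ee_rot: [[-0.996, 0.09, -0.001], [0.09, 0.996, -0.001], [0.001, -0.001, -1.0]]
wrist_force: [0.3, -0.3, 1.1]
gripper_width: 0.001
```

Request:
play_rows(
  commands=[
    [[0,0,-0.002,0,0,0,1],[0,0,-0.004,0,0,0,1],[0,0,-0.006,0,0,0,1],[0,0,-0.008,0,0,0,1],[0,0,-0.01,0,0,0,1]],
  ],
)

```text
time_s: 23.3
tcp_pos: [0.5907, 0.3257, 0.039]
ee_rot: [[-0.996, 0.09, 0.001], [0.09, 0.996, 0.001], [-0.001, 0.001, -1.0]]
wrist_force: [-0.2, -0.5, 4.8]
gripper_width: 0.009
```

Request:
play_rows(
  commands=[
    [[0,0,-0.001,0,0,0,1],[0,0,-0.002,0,0,0,1],[0,0,-0.003,0,0,0,1],[0,0,-0.004,0,0,0,1],[0,0,-0.004,0,0,0,1]],
  ],
)

```text
time_s: 23.8
tcp_pos: [0.5906, 0.3257, 0.0345]
ee_rot: [[-0.996, 0.09, 0.001], [0.09, 0.996, 0.0], [-0.001, 0.0, -1.0]]
wrist_force: [0.7, -0.7, 3.1]
gripper_width: -0.001
```

Request:
play_rows(
  commands=[
    [[0,0,-0.0005,0,0,0,1],[0,0,-0.001,0,0,0,1],[0,0,-0.0015,0,0,0,1],[0,0,-0.0015,0,0,0,1]],
  ],
)

```text
time_s: 24.2
tcp_pos: [0.5906, 0.3257, 0.0344]
ee_rot: [[-0.996, 0.09, 0.001], [0.09, 0.996, 0.0], [-0.001, 0.0, -1.0]]
wrist_force: [-1.3, -1.3, 8.1]
gripper_width: 0.007
```

Request:
play_rows(
  commands=[
    [[0,0,-0.0005,0,0,0,1],[0,0,-0.001,0,0,0,1],[0,0,-0.001,0,0,0,1]],
  ],
)

```text
time_s: 24.5
tcp_pos: [0.5907, 0.3257, 0.0343]
ee_rot: [[-0.996, 0.089, 0.001], [0.089, 0.996, 0.0], [-0.001, 0.0, -1.0]]
wrist_force: [-3.0, -1.3, 12.1]
gripper_width: 0.006
```

Request:
play_rows(
  commands=[
    [[0,0,-0.001,0,0,0,1],[0,0,-0.0015,0,0,0,1],[0,0,0.01,0,0,0,1],[0,0,0.05,0,0,0,1],[0,0,0.09,0,0,0,0.8]],
  ],
)

```text
time_s: 25.0
tcp_pos: [0.589, 0.325, 0.121]
ee_rot: [[-0.996, 0.09, -0.004], [0.09, 0.996, -0.002], [0.004, -0.003, -1.0]]
wrist_force: [-0.2, 0.6, 0.6]
gripper_width: 0.038
```

Request:
play_rows(
  commands=[
    [[-0.01,-0.043,0,0,0,0.02,0.6],[-0.02,-0.086,0,0,0,0.04,0.5],[-0.03,-0.13,0,0,0,0.06,0.4],[-0.038,-0.175,0,0,0,0.08,0.4],[-0.045,-0.215,0,0,0,0.1,0.4]],
  ],
)

```text
time_s: 25.5
tcp_pos: [0.5438, 0.1088, 0.1213]
ee_rot: [[-1.0, -0.01, -0.002], [-0.01, 1.0, 0.0], [0.002, 0.0, -1.0]]
wrist_force: [0.7, 0.5, 0.0]
gripper_width: 0.465
```

```bash
python3 - <<'E'
from bb import *
from prof import prof
c=grab('top');s=r.sense();print(s['tcp_pos'],s['ee_rot'].round(3).tolist());findbars(c);np.savez('top6.npz',**c)
C=cloud(c);f=lambda x:' '.join('%d'%i for i in x)
S=np.arange(366,400,1.);print('s',f(S));print('bar r-b',f(prof(c,.034,np.arange(455,560,2.),S,0,ch=0)))
from rodfit import rod;rod(c,.034)
print([np.median(C[v-1:v+2,u-1:u+2,2]).round(4) for u,v in((173,210),(172,230),(170,240),(175,198))])
E
```

```text
[0.54138469 0.10415543 0.12108312] [[-1.0, -0.007, -0.006], [-0.007, 1.0, -0.002], [0.006, -0.002, -1.0]]
steel ctr [ 436.1 -377.5] yaw 7.55 len 169.5 grip [ 465.9 -373.5] px 425 246 [113.  16.  63.]
alu ctr [ 458.1 -242. ] yaw 10.17 len 169.9 grip [ 476.8 -238.7] px 376 241 [ 95.   4. 142.]
s 366 367 368 369 370 371 372 373 374 375 376 377 378 379 380 381 382 383 384 385 386 387 388 389 390 391 392 393 394 395 396 397 398 399
bar r-b 17 17 17 17 17 17 17 17 17 17 17 17 17 17 17 17 17 17 17 18 18 18 18 18 18 18 18 18 18 17 18 18 18 18Traceback (most recent call last):
  File "<stdin>", line 6, in <module>
  File "rodfit.py", line 8, in rod
    mid=[(s[(t>x)&(t<x+5)].max()+s[(t>x)&(t<x+5)].min())/2 for x in np.arange(t.min()+5,t.min()+75,5)]
          ~~~~~~~~~~~~~~~~~~~~^^
    return umr_maximum(a, axis, None, out, keepdims, initial, where)
ValueError: zero-size array to reduction operation maximum which has no identity
```

Request:
play_rows(
  commands=[
    [[-0.008,-0.042,0,0,0,0.02,0.4],[-0.016,-0.084,0,0,0,0.04,0.4],[-0.025,-0.126,0,0,0,0.06,0.4],[-0.033,-0.168,0,0,0,0.08,0.4],[-0.041,-0.21,0,0,0,0.1,0.4]],
  ],
)

```text
time_s: 26.05
tcp_pos: [0.5033, -0.1006, 0.1215]
ee_rot: [[-0.994, -0.11, -0.001], [-0.11, 0.994, 0.001], [0.001, 0.001, -1.0]]
wrist_force: [0.5, -0.7, -0.4]
gripper_width: 0.599
```

Request:
play_rows(
  commands=[
    [[-0.008,-0.042,0,0,0,0.02,0.4],[-0.016,-0.084,0,0,0,0.04,0.4],[-0.024,-0.12,0,0,0,0.06,0.4],[-0.027,-0.138,-0.02,0,0,0.069,0.4],[-0.027,-0.138,-0.05,0,0,0.069,0.4]],
  ],
)

```text
time_s: 26.55
tcp_pos: [0.4779, -0.2397, 0.0724]
ee_rot: [[-0.985, -0.174, 0.004], [-0.174, 0.985, -0.001], [-0.004, -0.001, -1.0]]
wrist_force: [1.2, 0.2, -0.8]
gripper_width: 0.599
```

Request:
play_rows(
  commands=[
    [[0,0,-0.005,0,0,0,0.4],[0,0,-0.005,0,0,0,0.4],[0,0,-0.005,0,0,0,0.4]],
  ],
)

```text
time_s: 26.85
tcp_pos: [0.4782, -0.2371, 0.0679]
ee_rot: [[-0.984, -0.179, 0.001], [-0.179, 0.984, -0.0], [-0.001, -0.001, -1.0]]
wrist_force: [-0.5, 0.0, 0.4]
gripper_width: 0.603
```

```bash
python3 - <<'E'
from bb import *
c=grab('scene');s=r.sense();print(s['tcp_pos'],s['ee_rot'].round(3).tolist())
c2=grab('top');findbars(c2)
# tail ends of bars (visible parts) check: tan pixels near alu
H=hsv(c2);U=np.mgrid[:420,:560]
m=(H[:,:,0]>10)&(H[:,:,0]<28)&(H[:,:,1]>60)&(U[1]>300)&(U[1]<460)&(U[0]>205)&(U[0]<300)
for b in biggest(m,3):
  if b.sum()>30: P=pts(c2,b,.022)[:,:2]*1000; print('tan',int(b.sum()),'tail x',P[:,0].min().round(1),P[P[:,0]<P[:,0].min()+15].mean(0).round(1))
from prof import prof
f=lambda x:' '.join('%d'%i for i in x)
S=np.arange(366,400,1.);print('s',f(S));print('brass r-b',f(prof(c2,.034,np.arange(455,560,2.),S,0,ch=0)))
T=np.arange(440,460,1.);print('t',f(T));print(f(prof(c2,.034,T,np.arange(378,385,1.),1,ch=0)))
C=cloud(c2);print([np.median(C[v-1:v+2,u-1:u+2,2]).round(4) for u,v in((173,210),(172,230),(170,240),(175,198))])
E
```

```text
[ 0.47840858 -0.2370666   0.06822107] [[-0.984, -0.179, 0.002], [-0.179, 0.984, -0.001], [-0.002, -0.001, -1.0]]
brass ctr [ 416.6 -380.3] yaw -173.42 len 130.1 grip [ 379.2 -384.6] px 428 257 [ 19.   97.5 125.5]
tan 742 tail x 499.1 [ 507.8 -336.4]
tan 327 tail x 351.7 [ 359.4 -385.4]
tan 200 tail x 374.0 [ 381.8 -254.1]
s 366 367 368 369 370 371 372 373 374 375 376 377 378 379 380 381 382 383 384 385 386 387 388 389 390 391 392 393 394 395 396 397 398 399
brass r-b 5 6 8 10 13 18 23 29 35 39 42 43 44 43 42 42 42 42 43 43 41 39 34 27 21 14 9 6 5 5 5 5 5 5
t 440 441 442 443 444 445 446 447 448 449 450 451 452 453 454 455 456 457 458 459
5 5 5 5 4 5 7 8 15 22 29 35 41 45 45 45 45 43 41 39
[np.float64(0.0325), np.float64(0.0336), np.float64(0.034), np.float64(0.0336)]
```

Request:
play_rows(
  commands=[
    [[-0.0016,-0.0016,-0.01,0,0,0,0.4],[-0.0016,-0.0016,-0.03,0,0,0,0.4],[-0.0016,-0.0016,-0.048,0,0,0,0.4],[-0.0016,-0.0016,-0.056,0,0,0,0.4],[-0.0016,-0.0016,-0.058,0,0,0,0.4]],
  ],
)

```text
time_s: 27.45
tcp_pos: [0.4751, -0.2388, 0.0081]
ee_rot: [[-0.984, -0.178, -0.002], [-0.178, 0.984, 0.0], [0.002, 0.001, -1.0]]
wrist_force: [-1.0, -0.4, 0.9]
gripper_width: 0.6
```

Request:
play_rows(
  commands=[
    [[0,0,0,0,0,0,0.7],[0,0,0,0,0,0,0.9],[0,0,0,0,0,0,0.9],[0,0,0,0,0,0,0.9],[0,0,0,0,0,0,0.9]],
  ],
)

```text
time_s: 27.95
tcp_pos: [0.4759, -0.2391, 0.0094]
ee_rot: [[-0.984, -0.178, 0.001], [-0.178, 0.984, -0.0], [-0.001, -0.0, -1.0]]
wrist_force: [-2.0, -0.7, -0.7]
gripper_width: 0.232
```

Request:
play_rows(
  commands=[
    [[0,0,0,0,0,0,0.9],[0,0,0,0,0,0,0.9],[0,0,0,0,0,0,0.9],[0,0,0.006,0,0,0,0.9],[0,0,0.02,0,0,0,0.9]],
  ],
)

```text
time_s: 28.45
tcp_pos: [0.4731, -0.2382, 0.0273]
ee_rot: [[-0.984, -0.176, -0.006], [-0.176, 0.984, 0.002], [0.006, 0.003, -1.0]]
wrist_force: [0.3, -0.1, -4.3]
gripper_width: 0.181
```

Request:
play_rows(
  commands=[
    [[0,0,0.015,0,0,0,0.9],[0,0,0.035,0,0,0,0.9],[0,0,0.06,0,0,0,0.9],[0,0,0.085,0,0,0,0.9],[0,0,0.09,0,0,0,0.9]],
  ],
)

```text
time_s: 28.95
tcp_pos: [0.4766, -0.239, 0.1211]
ee_rot: [[-0.984, -0.178, 0.004], [-0.178, 0.984, -0.001], [-0.004, -0.001, -1.0]]
wrist_force: [0.3, -0.6, -4.2]
gripper_width: 0.18
```

```bash
python3 - <<'E'
from bb import *
s=r.sense();print(s['tcp_pos'],s['ee_rot'].round(3).tolist(),s['moment'].round(3),s['wrist_force'].round(2))
c=grab('top');C=cloud(c);H=hsv(c);U=np.mgrid[:420,:560]
m=(H[:,:,0]>10)&(H[:,:,0]<28)&(H[:,:,1]>60)&(U[1]>340)&(U[1]<410)&(U[0]>205)&(U[0]<300)
b=biggest(m)[0];P=C[b];k=np.polyfit(P[:,0],P[:,2],1);print('alu rod z slope',k[0],np.median(P[:,2]),int(b.sum()),np.median(P[:,:2],0))
E
```

```text
[ 0.47660892 -0.23904116  0.12108024] [[-0.984, -0.178, 0.004], [-0.178, 0.984, -0.001], [-0.004, -0.001, -1.0]] [ 0.066 -0.26  -0.01 ] [ 0.26 -0.65 -4.25]
alu rod z slope -1.9106427056388964 0.13257143328739462 203 [ 0.40938996 -0.24736742]
```

Request:
play_rows(
  commands=[
    [[0.002,0.01,0,0,0,-0.005,0.9],[0.006,0.03,0,0,0,-0.015,0.9],[0.012,0.06,0,0,0,-0.03,0.9],[0.02,0.095,0,0,0,-0.05,0.9],[0.028,0.135,0,0,0,-0.07,0.9]],
  ],
)

```text
time_s: 29.5
tcp_pos: [0.5021, -0.1025, 0.1168]
ee_rot: [[-0.994, -0.106, -0.005], [-0.106, 0.994, 0.0], [0.005, 0.001, -1.0]]
wrist_force: [0.7, 0.1, -4.0]
gripper_width: 0.182
```

Request:
play_rows(
  commands=[
    [[0.008,0.04,0,0,0,-0.022,0.9],[0.017,0.08,0,0,0,-0.044,0.9],[0.025,0.12,0,0,0,-0.066,0.9],[0.033,0.16,0,0,0,-0.088,0.9],[0.041,0.2,0,0,0,-0.11,0.9]],
  ],
)

```text
time_s: 30.0
tcp_pos: [0.5429, 0.0979, 0.1166]
ee_rot: [[-1.0, 0.002, -0.005], [0.003, 1.0, -0.001], [0.005, -0.001, -1.0]]
wrist_force: [0.2, -0.5, -4.0]
gripper_width: 0.176
```

Request:
play_rows(
  commands=[
    [[0.008,0.04,0,0,0,-0.022,0.9],[0.017,0.08,0,0,0,-0.044,0.9],[0.025,0.12,0,0,0,-0.066,0.9],[0.032,0.153,0,0,0,-0.085,0.9],[0.0355,0.1682,0,0,0,-0.093,0.9]],
  ],
)

```text
time_s: 30.5
tcp_pos: [0.5789, 0.2673, 0.116]
ee_rot: [[-0.996, 0.092, -0.003], [0.092, 0.996, -0.002], [0.003, -0.002, -1.0]]
wrist_force: [-0.0, -0.7, -5.1]
gripper_width: 0.181
```

Request:
play_rows(
  commands=[
    [[0,0,0,0,0,0,0.9],[0,0,-0.02,0,0,0,0.9],[0,0,-0.045,0,0,0,0.9],[0,0,-0.065,0,0,0,0.9],[0,0,-0.07,0,0,0,0.9]],
  ],
)

```text
time_s: 31.0
tcp_pos: [0.5771, 0.2613, 0.045]
ee_rot: [[-0.995, 0.096, -0.008], [0.096, 0.995, -0.005], [0.007, -0.006, -1.0]]
wrist_force: [-0.2, 0.0, -5.9]
gripper_width: 0.18
```

Request:
play_rows(
  commands=[
    [[0,0,0,0,0,0,0.9],[0,0,0,0,0,0,0.9]],
  ],
)

```text
time_s: 31.2
tcp_pos: [0.5807, 0.2641, 0.0499]
ee_rot: [[-0.996, 0.094, 0.001], [0.094, 0.996, 0.0], [-0.001, 0.001, -1.0]]
wrist_force: [-0.3, -0.8, -4.8]
gripper_width: 0.181
```

```bash
cat > chk.py <<'E'
from prof import *
def half(x,v,rise):
    lo,hi=np.percentile(v,5),np.percentile(v,85);h=(lo+hi)/2
    idx=[i for i in range(len(v)-1) if (v[i]<h<=v[i+1] if rise else v[i]>=h>v[i+1])]
    return [round(float(np.interp(h,sorted([v[i],v[i+1]]),[x[i],x[i+1]] if rise else [x[i+1],x[i]])),1) for i in idx]
def chk(s0,zoff=.0125,z=None):
    s=r.sense();e=grab('top');z=z or s['tcp_pos'][2]+zoff
    a=np.degrees(np.arctan2(*s['ee_rot'][[1,0],1]))-90
    print('tcp',s['tcp_pos'].round(4),'yaw',round(a,2),'F',s['wrist_force'].round(1))
    S=np.arange(s0-16,s0+20,.5)
    for t0,t1 in((455,475),(480,500)): print('far edge-8 (goal %.1f):'%s0,[x-8 for x in half(S,prof(e,z,np.arange(t0,t1,2.),S,0,ch=0),False)])
    T=np.arange(435,470,.5);print('tail (goal 448.1):',half(T,prof(e,z,T,np.arange(s0-3,s0+4,1.),1,ch=0)[:],True))
    return e
E
python3 -c "
from chk import *
e=chk(319.0);np.savez('top7.npz',**e)"
```

```text
tcp [0.5807 0.2641 0.0499] yaw -5.41 F [-0.3 -0.8 -4.8]
far edge-8 (goal 319.0): [319.3]
far edge-8 (goal 319.0): [319.1]
tail (goal 448.1): [447.0]
```

Request:
play_rows(
  commands=[
    [[0.001,-0.0002,-0.003,0,0,0,0.9],[0.001,-0.0002,-0.006,0,0,0,0.9],[0.001,-0.0002,-0.009,0,0,0,0.9],[0.001,-0.0002,-0.012,0,0,0,0.9],[0.001,-0.0002,-0.013,0,0,0,0.9]],
  ],
)

```text
time_s: 31.75
tcp_pos: [0.5808, 0.2638, 0.0354]
ee_rot: [[-0.996, 0.094, -0.001], [0.094, 0.996, -0.001], [0.001, -0.001, -1.0]]
wrist_force: [-0.5, -0.7, -4.8]
gripper_width: 0.178
```

Request:
play_rows(
  commands=[
    [[0,0,-0.001,0,0,0,0.9],[0,0,-0.002,0,0,0,0.9],[0,0,-0.002,0,0,0,0.9]],
  ],
)

```text
time_s: 32.05
tcp_pos: [0.5813, 0.2641, 0.0343]
ee_rot: [[-0.996, 0.094, 0.0], [0.094, 0.996, 0.0], [-0.0, 0.0, -1.0]]
wrist_force: [0.3, -0.1, -3.2]
gripper_width: 0.182
```

Resting in the recess. Release, shut, press near the origin.

Request:
play_rows(
  commands=[
    [[0,0,0,0,0,0,0.8],[0,0,0,0,0,0,0.65],[0,0,0.0,0,0,0,0.6],[0,0,0.02,0,0,0,0.6],[0,0,0.05,0,0,0,0.7]],
  ],
)

```text
time_s: 32.55
tcp_pos: [0.5802, 0.2633, 0.083]
ee_rot: [[-0.996, 0.094, -0.003], [0.094, 0.996, -0.002], [0.003, -0.003, -1.0]]
wrist_force: [0.1, 0.2, -0.5]
gripper_width: 0.352
```

Request:
play_rows(
  commands=[
    [[0,0,0,0,0,0,1],[0,0,0,0,0,0,1],[0,0,0,0,0,0,1],[0,0,0,0,0,0,1],[0,0,0,0,0,0,1]],
  ],
)

```text
time_s: 33.05
tcp_pos: [0.5808, 0.2637, 0.0831]
ee_rot: [[-0.996, 0.094, -0.001], [0.094, 0.996, -0.001], [0.001, -0.001, -1.0]]
wrist_force: [-0.8, 0.2, -0.1]
gripper_width: 0.019
```

Request:
play_rows(
  commands=[
    [[-0.006,0.0006,-0.015,0,0,0,1],[-0.006,0.0006,-0.028,0,0,0,1],[-0.006,0.0006,-0.034,0,0,0,1],[-0.006,0.0006,-0.037,0,0,0,1],[-0.006,0.0006,-0.04,0,0,0,1]],
  ],
)

```text
time_s: 33.55
tcp_pos: [0.5752, 0.2643, 0.0447]
ee_rot: [[-0.996, 0.094, -0.001], [0.094, 0.996, -0.001], [0.0, -0.001, -1.0]]
wrist_force: [-2.9, -1.7, 6.9]
gripper_width: 0.005
```

Request:
play_rows(
  commands=[
    [[0,0,-0.002,0,0,0,1],[0,0,-0.004,0,0,0,1],[0,0,-0.006,0,0,0,1],[0,0,-0.008,0,0,0,1],[0,0,-0.009,0,0,0,1]],
  ],
)

```text
time_s: 34.05
tcp_pos: [0.5752, 0.2643, 0.0362]
ee_rot: [[-0.996, 0.094, -0.0], [0.094, 0.996, -0.001], [0.0, -0.001, -1.0]]
wrist_force: [-2.4, -1.1, 6.1]
gripper_width: 0.005
```

Request:
play_rows(
  commands=[
    [[0,0,-0.0005,0,0,0,1],[0,0,-0.001,0,0,0,1],[0,0,-0.0015,0,0,0,1],[0,0,-0.002,0,0,0,1],[0,0,-0.002,0,0,0,1]],
  ],
)

```text
time_s: 34.55
tcp_pos: [0.5753, 0.2643, 0.0344]
ee_rot: [[-0.996, 0.094, 0.0], [0.094, 0.996, -0.001], [-0.0, -0.001, -1.0]]
wrist_force: [-2.8, -1.6, 6.4]
gripper_width: 0.007
```

Request:
play_rows(
  commands=[
    [[0,0,-0.001,0,0,0,1],[0,0,-0.002,0,0,0,1],[0,0,-0.003,0,0,0,1],[0,0,-0.003,0,0,0,1]],
  ],
)

```text
time_s: 34.95
tcp_pos: [0.5754, 0.2644, 0.0342]
ee_rot: [[-0.996, 0.093, 0.001], [0.093, 0.996, -0.001], [-0.001, -0.001, -1.0]]
wrist_force: [-7.5, -2.3, 19.4]
gripper_width: 0.005
```

Request:
play_rows(
  commands=[
    [[0,0,-0.0005,0,0,0,1],[0,0,0.005,0,0,0,1],[0,0,0.03,0,0,0,1],[0,0,0.06,0,0,0,0.9],[0,0,0.09,0,0,0,0.8]],
  ],
)

```text
time_s: 35.45
tcp_pos: [0.5754, 0.2645, 0.1208]
ee_rot: [[-0.996, 0.094, -0.0], [0.094, 0.996, -0.0], [0.0, -0.0, -1.0]]
wrist_force: [0.3, -0.3, 0.2]
gripper_width: 0.114
```

```bash
python3 - <<'E'
from bb import *
s=r.sense();print(s['tcp_pos'],s['ee_rot'].round(3).tolist(),s['joints'].round(0));c=grab('top');findbars(c)
E
```

```text
[0.5753955  0.26453565 0.12082032] [[-0.996, 0.094, -0.0], [0.094, 0.996, -0.0], [0.0, -0.0, -1.0]] [  39.   28.   -6.    0.  -56. -135.]
steel ctr [ 436.2 -377.8] yaw 7.11 len 169.5 grip [ 465.9 -374.1] px 425 246 [113.  16.  63.]
```

Request:
play_rows(
  commands=[
    [[-0.007,-0.04,0,0,0,0.014,0.6],[-0.014,-0.083,0,0,0,0.028,0.5],[-0.022,-0.128,0,0,0,0.043,0.4],[-0.03,-0.174,0,0,0,0.059,0.4],[-0.038,-0.22,0,0,0,0.075,0.4]],
  ],
)

```text
time_s: 36.0
tcp_pos: [0.5371, 0.0431, 0.1201]
ee_rot: [[-1.0, 0.018, 0.001], [0.018, 1.0, 0.0], [-0.001, 0.0, -1.0]]
wrist_force: [0.5, -0.3, 0.4]
gripper_width: 0.553
```

Request:
play_rows(
  commands=[
    [[-0.008,-0.045,0,0,0,0.015,0.4],[-0.016,-0.09,0,0,0,0.03,0.4],[-0.024,-0.135,0,0,0,0.045,0.4],[-0.031,-0.18,0,0,0,0.06,0.4],[-0.039,-0.225,0,0,0,0.075,0.4]],
  ],
)

```text
time_s: 36.5
tcp_pos: [0.4982, -0.1823, 0.1203]
ee_rot: [[-0.998, -0.057, 0.001], [-0.057, 0.998, -0.0], [-0.001, -0.0, -1.0]]
wrist_force: [1.9, -0.4, 1.0]
gripper_width: 0.597
```

```bash
python3 - 2>&1 <<'E'
from bb import *
s=r.sense();print(s['tcp_pos']);c=grab('top');findbars(c);np.savez('top8.npz',**c)
C=cloud(c);g=np.median
print(tray(c)[0]);both(c)
from rc import recs;recs(c)
big=cv2.resize(c['image'][165:285,140:280],None,fx=5,fy=5,interpolation=cv2.INTER_CUBIC)
cv2.imwrite('pics/c8.png',np.clip(big*1.5,0,255).astype(np.uint8)[:,:,::-1])
E
```

```text
return _methods._mean(a, axis=axis, dtype=dtype,
  ret = ret.dtype.type(ret / rcount)
[ 0.49818918 -0.18230172  0.12025726]
steel ctr [ 436.1 -377.8] yaw 6.9 len 169.3 grip [ 465.8 -374.1] px 425 246 [113.  16.  62.]
(561.2, 266.9, 187.3, 202.8, 84.56)
mat {'xhi': (643.9, np.float32(-5.62), 96), 'xlo': (417.6, np.float32(-3.72), 9), 'yhi': (nan, 0, 0), 'ylo': (212.6, np.float32(-5.81), 42)}
tray {'xhi': (631.6, np.float32(-3.72), 33), 'xlo': (433.6, np.float32(-4.4), 14), 'yhi': (410.8, np.float32(-5.37), 39), 'ylo': (226.9, np.float32(-4.98), 39)}
Traceback (most recent call last):
  File "rc.py", line 7, in recs
    ch=(t<t.max()-50)&(t>t.min()+10);k=np.polyfit(t[ch],s[ch],1)
                                       ~~~~~~~~~~^^^^^^^^^^^^^^^
TypeError: expected non-empty vector for x
```

Request:
play_rows(
  commands=[
    [[-0.008,-0.045,0,0,0,0.018,0.4],[-0.016,-0.09,0,0,0,0.035,0.4],[-0.024,-0.135,0,0,0,0.052,0.4],[-0.031,-0.175,0,0,0,0.065,0.4],[-0.0325,-0.1925,-0.02,0,0,0.07,0.4]],
  ],
)

```text
time_s: 37.05
tcp_pos: [0.467, -0.3774, 0.1023]
ee_rot: [[-0.992, -0.123, 0.006], [-0.123, 0.992, -0.004], [-0.006, -0.005, -1.0]]
wrist_force: [-0.8, 0.3, 0.2]
gripper_width: 0.6
```

Request:
play_rows(
  commands=[
    [[0,0,-0.02,0,0,0,0.4],[0,0,-0.035,0,0,0,0.4],[0,0,-0.035,0,0,0,0.4],[0,0,-0.035,0,0,0,0.4]],
  ],
)

```text
time_s: 37.45
tcp_pos: [0.466, -0.3732, 0.0652]
ee_rot: [[-0.992, -0.126, -0.0], [-0.126, 0.992, -0.0], [0.0, -0.0, -1.0]]
wrist_force: [0.4, 0.0, 0.3]
gripper_width: 0.598
```

```bash
python3 - <<'E'
from bb import *
c2=grab('top');s=r.sense();print(s['tcp_pos'],s['ee_rot'].round(3).tolist())
H=hsv(c2);U=np.mgrid[:420,:560]
m=(H[:,:,0]>10)&(H[:,:,0]<28)&(H[:,:,1]>60)&(U[1]>380)&(U[1]<470)&(U[0]>215)&(U[0]<300)
b=biggest(m)[0];P=pts(c2,b,.022)[:,:2]*1000; print('tan',int(b.sum()),'tail x',P[:,0].min().round(1),P[P[:,0]<P[:,0].min()+15].mean(0).round(1))
E
```

```text
[ 0.46644681 -0.37322335  0.06582038] [[-0.992, -0.126, 0.001], [-0.126, 0.992, -0.001], [-0.001, -0.001, -1.0]]
tan 224 tail x 351.9 [ 359.6 -385.3]
```

Request:
play_rows(
  commands=[
    [[0,-0.0008,-0.01,0,0,0,0.4],[0,-0.0008,-0.03,0,0,0,0.4],[0,-0.0008,-0.046,0,0,0,0.4],[0,-0.0008,-0.054,0,0,0,0.4],[0,-0.0008,-0.056,0,0,0,0.4]],
  ],
)

```text
time_s: 38.0
tcp_pos: [0.4654, -0.3734, 0.0083]
ee_rot: [[-0.992, -0.126, -0.001], [-0.126, 0.992, 0.001], [0.001, 0.001, -1.0]]
wrist_force: [-0.0, -1.0, 0.6]
gripper_width: 0.599
```

Request:
play_rows(
  commands=[
    [[0,0,0,0,0,0,0.7],[0,0,0,0,0,0,0.9],[0,0,0,0,0,0,0.9],[0,0,0,0,0,0,0.9],[0,0,0,0,0,0,0.9]],
  ],
)

```text
time_s: 38.5
tcp_pos: [0.466, -0.374, 0.0095]
ee_rot: [[-0.992, -0.126, 0.001], [-0.126, 0.992, -0.001], [-0.001, -0.001, -1.0]]
wrist_force: [-0.5, -1.9, 0.1]
gripper_width: 0.23
```

Request:
play_rows(
  commands=[
    [[0,0,0,0,0,0,0.9],[0,0,0,0,0,0,0.9],[0,0,0,0,0,0,0.9],[0,0,0.006,0,0,0,0.9],[0,0,0.02,0,0,0,0.9]],
  ],
)

```text
time_s: 39.0
tcp_pos: [0.4629, -0.372, 0.0268]
ee_rot: [[-0.992, -0.124, -0.007], [-0.124, 0.992, 0.004], [0.006, 0.005, -1.0]]
wrist_force: [-0.5, 0.4, -6.3]
gripper_width: 0.179
```

Request:
play_rows(
  commands=[
    [[0,0,0.015,0,0,0,0.9],[0,0,0.035,0,0,0,0.9],[0,0,0.06,0,0,0,0.9],[0,0,0.085,0,0,0,0.9],[0,0,0.09,0,0,0,0.9]],
  ],
)

```text
time_s: 39.5
tcp_pos: [0.467, -0.3743, 0.1224]
ee_rot: [[-0.992, -0.126, 0.005], [-0.126, 0.992, -0.003], [-0.005, -0.003, -1.0]]
wrist_force: [0.5, -0.5, -5.3]
gripper_width: 0.18
```

Request:
play_rows(
  commands=[
    [[0.002,0.01,0,0,0,-0.004,0.9],[0.006,0.03,0,0,0,-0.012,0.9],[0.013,0.063,0,0,0,-0.025,0.9],[0.022,0.105,0,0,0,-0.041,0.9],[0.031,0.148,0,0,0,-0.057,0.9]],
  ],
)

```text
time_s: 40.0
tcp_pos: [0.495, -0.2235, 0.1169]
ee_rot: [[-0.998, -0.066, -0.004], [-0.066, 0.998, 0.002], [0.004, 0.002, -1.0]]
wrist_force: [1.0, 0.1, -6.0]
gripper_width: 0.18
```

Request:
play_rows(
  commands=[
    [[0.009,0.043,0,0,0,-0.017,0.9],[0.018,0.086,0,0,0,-0.034,0.9],[0.027,0.13,0,0,0,-0.05,0.9],[0.036,0.173,0,0,0,-0.067,0.9],[0.045,0.216,0,0,0,-0.083,0.9]],
  ],
)

```text
time_s: 40.5
tcp_pos: [0.5398, -0.0075, 0.1172]
ee_rot: [[-1.0, 0.015, -0.004], [0.015, 1.0, -0.0], [0.004, -0.0, -1.0]]
wrist_force: [1.8, -0.9, -5.8]
gripper_width: 0.177
```

Request:
play_rows(
  commands=[
    [[0.009,0.043,0,0,0,-0.017,0.9],[0.018,0.086,0,0,0,-0.034,0.9],[0.028,0.133,0,0,0,-0.05,0.9],[0.038,0.178,0,0,0,-0.067,0.9],[0.045,0.2113,0,0,0,-0.0806,0.9]],
  ],
)

```text
time_s: 41.0
tcp_pos: [0.5852, 0.2045, 0.1167]
ee_rot: [[-0.996, 0.094, -0.004], [0.094, 0.996, -0.001], [0.003, -0.001, -1.0]]
wrist_force: [0.2, -0.8, -5.3]
gripper_width: 0.18
```

Request:
play_rows(
  commands=[
    [[0,0,0,0,0,0,0.9],[0,0,-0.02,0,0,0,0.9],[0,0,-0.045,0,0,0,0.9],[0,0,-0.065,0,0,0,0.9],[0,0,-0.07,0,0,0,0.9]],
  ],
)

```text
time_s: 41.5
tcp_pos: [0.5828, 0.1997, 0.0444]
ee_rot: [[-0.995, 0.096, -0.009], [0.096, 0.995, -0.005], [0.009, -0.005, -1.0]]
wrist_force: [-0.2, -0.6, -6.0]
gripper_width: 0.183
```

Request:
play_rows(
  commands=[
    [[0,0,0,0,0,0,0.9],[0,0,0,0,0,0,0.9]],
  ],
)

```text
time_s: 41.7
tcp_pos: [0.587, 0.2017, 0.0496]
ee_rot: [[-0.996, 0.095, 0.001], [0.095, 0.996, 0.0], [-0.001, 0.0, -1.0]]
wrist_force: [0.6, -0.4, -4.2]
gripper_width: 0.184
```

```bash
python3 -c "
from chk import *
e=chk(257.0);np.savez('top9.npz',**e)"
```

```text
tcp [0.587  0.2017 0.0496] yaw -5.43 F [ 0.6 -0.4 -4.2]
far edge-8 (goal 257.0): [257.3]
far edge-8 (goal 257.0): [257.9]
tail (goal 448.1): [448.5]
```

Request:
play_rows(
  commands=[
    [[0,-0.0005,-0.003,0,0,0,0.9],[0,-0.0005,-0.006,0,0,0,0.9],[0,-0.0005,-0.009,0,0,0,0.9],[0,-0.0005,-0.012,0,0,0,0.9],[0,-0.0005,-0.013,0,0,0,0.9]],
  ],
)

```text
time_s: 42.25
tcp_pos: [0.5864, 0.2009, 0.0355]
ee_rot: [[-0.995, 0.095, -0.001], [0.095, 0.995, -0.0], [0.001, -0.0, -1.0]]
wrist_force: [-0.4, -0.5, -4.4]
gripper_width: 0.184
```

Request:
play_rows(
  commands=[
    [[0,0,-0.001,0,0,0,0.9],[0,0,-0.002,0,0,0,0.9],[0,0,-0.002,0,0,0,0.9]],
  ],
)

```text
time_s: 42.55
tcp_pos: [0.5868, 0.2011, 0.0353]
ee_rot: [[-0.996, 0.094, 0.001], [0.094, 0.996, -0.0], [-0.001, 0.0, -1.0]]
wrist_force: [-4.3, -1.4, 4.1]
gripper_width: 0.179
```

Request:
play_rows(
  commands=[
    [[0,0,0,0,0,0,0.8],[0,0,0,0,0,0,0.65],[0,0,0.0,0,0,0,0.6],[0,0,0.02,0,0,0,0.6],[0,0,0.05,0,0,0,0.7]],
  ],
)

```text
time_s: 43.05
tcp_pos: [0.5859, 0.2007, 0.0826]
ee_rot: [[-0.995, 0.095, -0.003], [0.095, 0.995, -0.002], [0.003, -0.002, -1.0]]
wrist_force: [-0.6, 0.5, -0.1]
gripper_width: 0.353
```

Request:
play_rows(
  commands=[
    [[0,0,0,0,0,0,1],[0,0,0,0,0,0,1],[0,0,0,0,0,0,1],[0,0,0,0,0,0,1],[0,0,0,0,0,0,1]],
  ],
)

```text
time_s: 43.55
tcp_pos: [0.5863, 0.2009, 0.0831]
ee_rot: [[-0.995, 0.095, -0.001], [0.095, 0.995, -0.001], [0.001, -0.001, -1.0]]
wrist_force: [-0.5, -0.4, 0.7]
gripper_width: 0.016
```

Request:
play_rows(
  commands=[
    [[-0.013,0.0012,-0.015,0,0,0,1],[-0.013,0.0012,-0.028,0,0,0,1],[-0.013,0.0012,-0.034,0,0,0,1],[-0.013,0.0012,-0.037,0,0,0,1],[-0.013,0.0012,-0.04,0,0,0,1]],
  ],
)

```text
time_s: 44.05
tcp_pos: [0.574, 0.2021, 0.0445]
ee_rot: [[-0.996, 0.094, -0.0], [0.094, 0.996, -0.001], [0.0, -0.001, -1.0]]
wrist_force: [-2.8, -0.5, 5.9]
gripper_width: 0.005
```

Request:
play_rows(
  commands=[
    [[0,0,-0.002,0,0,0,1],[0,0,-0.004,0,0,0,1],[0,0,-0.006,0,0,0,1],[0,0,-0.008,0,0,0,1],[0,0,-0.009,0,0,0,1]],
  ],
)

```text
time_s: 44.55
tcp_pos: [0.574, 0.2021, 0.0358]
ee_rot: [[-0.996, 0.095, 0.0], [0.095, 0.996, -0.0], [-0.0, -0.0, -1.0]]
wrist_force: [-1.9, -0.9, 5.3]
gripper_width: 0.006
```

Request:
play_rows(
  commands=[
    [[0,0,-0.0005,0,0,0,1],[0,0,-0.001,0,0,0,1],[0,0,-0.0015,0,0,0,1],[0,0,-0.002,0,0,0,1],[0,0,-0.002,0,0,0,1]],
  ],
)

```text
time_s: 45.05
tcp_pos: [0.574, 0.2021, 0.0344]
ee_rot: [[-0.996, 0.094, 0.0], [0.094, 0.996, -0.0], [-0.0, -0.0, -1.0]]
wrist_force: [-3.6, -2.2, 7.1]
gripper_width: 0.004
```

Request:
play_rows(
  commands=[
    [[0,0,-0.001,0,0,0,1],[0,0,-0.002,0,0,0,1],[0,0,-0.003,0,0,0,1],[0,0,-0.003,0,0,0,1]],
  ],
)

```text
time_s: 45.45
tcp_pos: [0.5741, 0.2021, 0.0342]
ee_rot: [[-0.996, 0.093, 0.001], [0.093, 0.996, -0.001], [-0.001, -0.001, -1.0]]
wrist_force: [-8.2, -2.3, 21.4]
gripper_width: 0.009
```

Request:
play_rows(
  commands=[
    [[0,0,0.003,0,0,0,1],[0,0,0.01,0,0,0,1],[0,0,0.04,0,0,0,1],[0,0,0.08,0,0,0,0.9],[-0.02,-0.03,0.1,0,0,0,0.8]],
  ],
)

```text
time_s: 45.95
tcp_pos: [0.5578, 0.1753, 0.1332]
ee_rot: [[-0.996, 0.091, 0.008], [0.091, 0.996, 0.003], [-0.008, 0.004, -1.0]]
wrist_force: [-0.6, 0.1, 0.9]
gripper_width: 0.112
```

Request:
play_rows(
  commands=[
    [[-0.02,-0.045,0,0,0,0,0.8],[-0.04,-0.09,0,0,0,0,0.8],[-0.06,-0.135,0,0,0,0,0.8],[-0.07,-0.18,0,0,0,0,0.8],[-0.08,-0.225,0,0,0,0,0.8]],
  ],
)

```text
time_s: 46.45
tcp_pos: [0.4733, -0.0542, 0.1304]
ee_rot: [[-0.996, 0.094, 0.001], [0.094, 0.996, 0.0], [-0.001, 0.0, -1.0]]
wrist_force: [0.3, -0.6, -0.6]
gripper_width: 0.201
```

Request:
play_rows(
  commands=[
    [[0,-0.045,0,0,0,0,0.8],[0,-0.09,0,0,0,0,0.8],[0,-0.13,0,0,0,0,0.8],[0,-0.13,0,0,0,0,0.8],[0,-0.13,0,0,0,0,0.8]],
  ],
)

```text
time_s: 46.95
tcp_pos: [0.4736, -0.1836, 0.1297]
ee_rot: [[-0.995, 0.097, -0.0], [0.097, 0.995, 0.0], [0.0, 0.0, -1.0]]
wrist_force: [-0.8, 0.4, -0.2]
gripper_width: 0.2
```

```bash
python3 - 2>/dev/null <<'E'
from tm import *
c=grab('top');c2=grab('scene');C=cloud(c);print(tray(c)[0]);both(c)
from prof import proj
a=np.radians(-5.4);d=np.array([np.cos(a),np.sin(a),0]);n=np.array([-d[1],d[0],0])
for s0 in(257,319,381):
    z=[]
    for t in(460,490,520,550,575,600,610):
        P=((t*d+s0*n)/1000)[None]; P[:,2]=.034; u,v=proj(c,P)[0].round().astype(int); z.append(round(float(np.median(C[v-1:v+2,u-1:u+2,2])),4))
    print(s0,z)
H=hsv(c);U=np.mgrid[:420,:560]
rd=((H[:,:,0]<8)|(H[:,:,0]>172))&(H[:,:,1]>120)&(U[1]>305)&(U[1]<375)&(U[0]>130)&(U[0]<210)
print('marker',rect(pts(c,rd,.02)),r.sense()['time_s'])
x=cv2.resize(c['image'][130:290,140:380],(720,480),interpolation=cv2.INTER_CUBIC)
cv2.imwrite('pics/fin.png',np.clip(x*1.5,0,255).astype(np.uint8)[:,:,::-1])
E
```

```text
(561.0, 266.8, 187.1, 201.5, 84.62)
mat {'xhi': (643.8, np.float32(-5.65), 96), 'xlo': (417.6, np.float32(-3.72), 9), 'yhi': (nan, 0, 0), 'ylo': (212.8, np.float32(-5.82), 41)}
tray {'xhi': (631.6, np.float32(-3.72), 34), 'xlo': (433.5, np.float32(-3.67), 14), 'yhi': (410.6, np.float32(-5.59), 39), 'ylo': (226.8, np.float32(-5.14), 39)}
257 [0.0355, 0.0318, 0.034, 0.0359, 0.0364, 0.0355, 0.0355]
319 [0.036, 0.0321, 0.0346, 0.0333, 0.0329, 0.0342, 0.0361]
381 [0.0393, 0.0347, 0.0335, 0.0352, 0.0344, 0.0324, 0.0342]
marker (682.2, -154.5, 122.2, 8.4, 39.54) 47.05
```

View pics/fin.png

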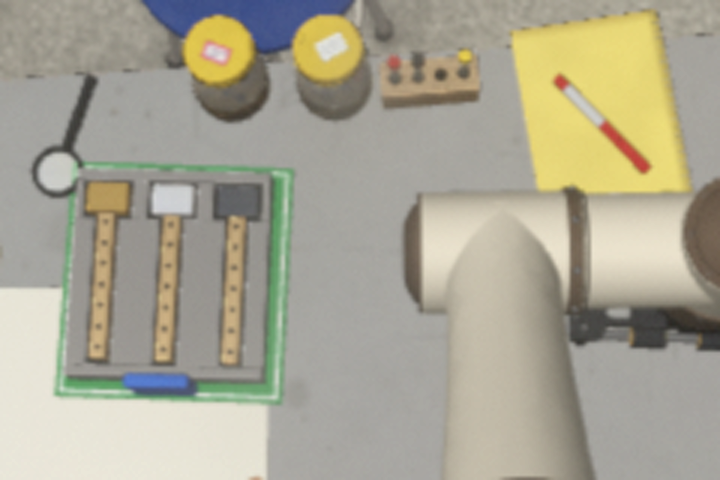

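```bash
python3 - <<'E'
from tm import *
from prof import proj
a=np.radians(-5.4);d=np.array([np.cos(a),np.sin(a),0]);n=np.array([-d[1],d[0],0])
Z=[cloud(c) for c in [grab('top') for _ in range(6)]];c=grab('top');C=np.mean([z[:,:,2] for z in Z],0)
for s0 in(257,319,381):
    z=[]
    for t0,t1 in((452,470),(470,500),(500,540),(540,580),(592,612)):
        P=np.array([(t*d+(s0+k)*n)/1000 for t in range(t0,t1,3) for k in(-3,0,3)]);P[:,2]=.034;u,v=proj(c,P).round().astype(int).T;z.append(round(float(np.median(C[v,u])),4))
    print(s0,z)
E
```

```text
257 [0.0341, 0.0346, 0.0348, 0.0342, 0.0332]
319 [0.034, 0.0339, 0.0345, 0.0343, 0.0339]
381 [0.0348, 0.0345, 0.0341, 0.034, 0.0334]
```

All three bars read level at about 34 mm, which is flush, so I'm handing in.

```bash
python3 -c "
from station import r
print(r.finish_job(), r.sense()['time_s'])"
```

```text
the job is handed in; nothing more can be done
the job is handed in; nothing more can be done
```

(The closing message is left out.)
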